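# Pry open the rearing-cup box and nest a cup in it

### The arm

A 6-joint arm with a two-finger parallel gripper is mounted at the origin on the work surface. World frame = base frame: x ahead of the robot, y to its left, z up, the work surface at z = 0. Lengths are in m, angles in rad, forces in N, time in s.
With the tool pointing down it reaches from about 0.35 to 0.975 m from the base axis. Payload 4.9 kg.
Tool frame: the origin (TCP) lies at the very end of the fingers, on their centre line; the grasp point (between the pads) lies 19 mm behind it; x points along the fingers, y is the direction in which the jaws open and shut, and the axes are right-handed (so a half turn about x gives the same grasp; the last joint's range is limited). The gripper opens to 85 mm and grips with 20 to 120 N. Pads are 22 mm wide; open, the fingers measure 114 mm over their backs; the gripper's body (76 mm by 85 mm) begins 54 mm behind the grasp point. The pads swing forward as they close: fully open they stand 13 mm farther back than shut.
Start: joints at [-1.26, 0.053, 1.613, -0, 1.476, -0.119], TCP at [0.26, -0.568, 0.231] pointing down, gripper open.
Joint ranges: [-3.01, 3.01], [-1.01, 2.22], [0.06, 2.58], [-1.02, 4.17], [0.09, 2.62], [-3.14, 3.14]. Speed limits (rad/s): [2.57, 2.57, 3.14, 3.14, 3.14, 3.14].

### API

Orientations are given as a rotation vector (axis times angle).
In Python, from station import ctrl, get_image, calibration, finish_job, search_frame, cut_out, mark_of gives the robot as it stands. The module is installed in compiled form; this text tells all that it offers.
- The arm moves only by the tool arm_command, never from a script. Its argument "plan" is a list that holds one entry, the list of rows, each a list of 7 numbers: the shift along the tool's x, y, z in m, then the turn, a rotation vector about the tool's x, y, z in degrees, then the finger opening in m, from 0 to 0.0854. A call has 1 to 20 rows; each row shifts and turns the pose as measured when the row begins, along the tool's axes as they then stand; what a row does not reach is not made up. A row lasts 1/12 s, in which the tool goes at most 41.7 mm and 7.16 degrees, less where a joint would pass 70% of its speed; a pose out of reach is approached as far as the arm can. A call with a gripper value outside its range is refused whole. The fingers move at their own pace and stop on an object; "squeeze" is the grip in N (left out, the last holds). Time passes only in rows, so rows that do not move let the fingers close. It gives the time, the measured TCP pose, the force and the opening at its end, in the units of the state.
- ctrl.get_obs(): the state, without advancing time (a new reading comes with each control period).
- get_image(name): name is "side" or "top"; returns the picture (480x640x3 uint8, red, green, blue); there is no depth.
- calibration(name): a dict with "fx", "fy", "cx", "cy" (pixels), "cam_to_world" (4x4, takes a point from camera to world coordinates). Camera axes: x right, y down, z forward; pixel columns grow to the right and rows downward; lengths in m; the calibration is good to about 2 mm. A picture is of the moment at which its call begins. calibration takes no time and is no camera call.
- finish_job(): hands the job in, once; it reports no verdict.
Trained networks look in the newest picture that a camera, given by its name, has taken for a name from the list of things; names that differ only in an ending like _2 or _b are one class to them, and where a whole thing is asked for, a point or a joint stands for the part that bears it (a point fixed in the world has none). Each returns a list of dicts, best first, with "conf" (0 to 1); they miss things now and then, are a little off and sometimes report something else, mostly with a low value. They report only what shows in the picture. A call takes as long as a camera call. They do not tell look-alikes from the thing itself.
- search_frame(camera, thing): "at" ([x, y, z] in m, in the coordinates of the camera as it stood for that picture, good to about 4 mm: the middle of the surface that is visible of it).
- cut_out(camera, thing): "mask" (480x640 bool, what is visible of it).
- mark_of(camera, thing): "at" ([x, y, z] in m, in the coordinates of the camera as it stood for that picture, good to about 4 mm: a listed point, or the origin of a listed thing).
The state is a dict: "t": time; "q": joint angles; "dq": joint speeds; "effort": joint torques, N m; "tool_pos": TCP position; "tool_rot": TCP orientation; "contact_force": force on the tool from outside, world axes, zero at the start; "wrist_torque": the same for the moment, N m; "opening": finger opening in m.
Only numpy, scipy, OpenCV 4.12 (cv2) and the standard library are available. Lean on these libraries where they do the work, as an engineer would, in place of code of your own. Each camera call takes 0.05 s, during which the arm holds its last target. There are 200 camera calls.

### The job

Put the loose empty cup away in the grey storage box. The box's white lid is stiff: pry it up with the blade of the spatula under its front lip (do not use the fingers or hand on the lid until it stands well ajar), swing it right back to its stop and leave it open, lay the spatula back down flat on the bench clear of the box, then gently nest the loose cup, upright and fully home, into the same-shaped cup that stands in the box. Leave the capped pot, the capped vial and the low dish where they are.

Things in the scene. Friction and masses are not known exactly. Their poses are not given: they have to be found in the camera images.
- box: Grey plastic storage box fixed to the bench, 150 (x) x 170 (y) x 110 mm high, walls and floor 5 mm, closed by a white hinged lid. Origin: centre of its underside; z up; its front (the pry side) faces its own -x, the lid's hinge runs along its +x rim.
- pry_shelf (a point): Middle of the outer edge, top face, of the level shelf along the box's front wall (box frame x = -107, z = 103.5 mm; axes as the box). The shelf is 120 mm long in y, 32 mm deep, 14 mm thick. The lid's lip overhangs its inner 18 mm, leaving a slot 6.5 mm high and 18 mm deep under the lip; the outer 14 mm of the shelf lie bare.
- lid (a joint): The white lid, a flat plate 168 x 170 x 6 mm (0.12 kg) on a stiff hinge that stays where it is left: 0 rad shut, grows as it opens, stop at 1.85 rad (leaning back past upright). About 3 N upward at the lip moves it.
- lid_hinge (a point): Point on the hinge axis, middle of the lid's back edge, at the lid's underside (box frame x = +75 mm, z = 110 mm). Axes as the lid's.
- lid_lip (a point): Middle of the lid's front edge at its underside, 168 mm from the hinge; moves with the lid.
- spatula: Flat spatula, 200 mm long, 90 g, lying on the bench: plain wooden rectangular handle 110 long x 16 wide x 20 mm high, stiff steel blade 28 wide x 2.5 mm thick, sticking out 90 mm in front of the handle. Origin: under the middle of the handle, at its underside; x points along the blade, z up. The blade's mid-plane is 10 mm above the underside.
- spatula_tip (a point): Middle of the blade's front edge, 145 mm ahead of the spatula's origin, 10 mm above its underside.
- cup: Loose empty white plastic cup, open at the top, 70 mm high, 50 g. Upper band (45 to 70 mm above its foot) is a cylinder 64 mm in outer diameter, bore 56 mm; below a shoulder it narrows from 51 mm to 34 mm diameter at the foot. Origin: centre of the foot, z up. Nested in a like cup its shoulder rests on that cup's rim, 25 mm higher than it.
- stored_cup: The same kind of cup, loose, standing upright inside the box on its floor (5 mm above the bench). Same frame as the cup's.
- pot: Bystander: closed clear pot with a white cap, 58 mm in diameter (cap 64), 65 mm high; stands near the loose cup. Origin under its centre.
- vial: Bystander: closed clear vial with a white cap, 36 mm in diameter (cap 42), 85 mm high. Origin under its centre.
- dish: Bystander: closed clear low dish, 66 mm in diameter, 37 mm high. Origin under its centre.
Things that resemble listed ones, but are neither listed nor needed, are in the scene too. What is shaped like the cup but purple or turquoise is not meant.

How it is judged:
On the way, in this order (a step that is already met when the one before it is completed fails the run):
1. the lid is levered ajar (over 0.12 rad) with the spatula pressing on it (value of joint lid above 0.12 rad and contact force between spatula and lid above 0.5 N), for 0.1 s.
2. the lid stands back near its stop (over 1.65 rad) (value of joint lid above 1.65 rad), for 0.2 s.
3. the spatula lies flat on the bench again, let go, clear of the box (height (world z) of spatula below 0.012 m and angle between spatula's own z axis and vertical below 0.15 rad and linear speed of spatula below 0.03 m/s and contact force between spatula and the fingers below 0.1 N and contact force between spatula and box below 0.1 N), for 0.2 s.
At the end, for the whole second after the job is handed in: Lid open beyond 1.65 rad; the cup nested in the stored cup (axes within 5 mm, 21 to 29 mm above it, tilt under 0.12 rad, at rest), which stands upright (within 0.1 rad) on the box floor; the spatula flat on the bench (within 12 mm, tilt under 0.15 rad), at rest, not touching the box (value of joint lid above 1.65 rad and horizontal distance between cup and stored_cup below 0.005 m and z of cup in the frame of stored_cup between 0.021 and 0.029 m and angle between cup's own z axis and vertical below 0.12 rad and angle between stored_cup's own z axis and vertical below 0.1 rad and x of stored_cup in the frame of box between -0.06 and 0.06 m and y of stored_cup in the frame of box between -0.07 and 0.07 m and height (world z) of each of stored_cup, spatula below 0.012 m and linear speed of each of cup, spatula below 0.02 m/s and angle between spatula's own z axis and vertical below 0.15 rad and contact force between spatula and box below 0.1 N).
It fails at once if the hand or fingers push on the lid while it is less than 0.35 rad open (value of joint lid below 0.35 rad and contact force between any of the fingers, the arm and lid above 1 N).
It fails at once if the cups are rammed together with more than 25 N (contact force between cup and stored_cup above 25 N).
It fails at once if the pot is moved over 30 mm or tipped (distance of pot from where it was at the start of the episode above 0.03 m or angle between pot's own z axis and vertical above 0.35 rad).
It fails at once if the vial is moved over 30 mm or tipped (distance of vial from where it was at the start of the episode above 0.03 m or angle between vial's own z axis and vertical above 0.35 rad).
It fails at once if the dish is moved over 30 mm or tipped (distance of dish from where it was at the start of the episode above 0.03 m or angle between dish's own z axis and vertical above 0.35 rad).
It also fails if it takes over 72 s, if anything falls off the work surface, if the arm or the gripper's body presses on something with over 40 N, if the wrist force passes 120 N, or if a joint passes its speed limit or range.

## Working session

There is one attempt and no reset: what is moved stays moved. The work goes in short steps, Python scripts to look and compute and a tool call to move; the robot and the scene stay as the last step left them, time stands still between calls to the robot, and variables do not carry over. Pictures are saved under pics/ and viewed, about 8 in all and at most 12, crops included, and the job is handed in when it is done.

Besides the shell and the picture viewer there is one more tool, called after "Emit:" as name(argument=value, ...) on one line, values as JSON. arm_command: Moves the arm, as the interface text tells. Its arguments: {"type":"object","properties":{"plan":{"type":"array","items":{"type":"array","items":{"type":"array","items":{"type":"number"}}}},"squeeze":{"type":"number"}},"required":["plan"]}

```bash
mkdir -p pics
cat > h.py <<'E'
import numpy as np, cv2
from scipy.spatial.transform import Rotation as R
from station import ctrl,get_image,calibration,finish_job,search_frame,cut_out,mark_of
def w(cam,p):
    T=np.array(calibration(cam)["cam_to_world"]); return T[:3,:3]@np.array(p)+T[:3,3]
def marks(cam,names,f=mark_of,k=3):
    for n in names:
        print(cam,n,[(round(d["conf"],2),np.round(w(cam,d["at"]),4).tolist()) for d in f(cam,n)[:k]])
def proj(cam,P):
    c=calibration(cam);T=np.linalg.inv(np.array(c["cam_to_world"]));p=T[:3,:3]@np.array(P)+T[:3,3]
    return c["fx"]*p[0]/p[2]+c["cx"],c["fy"]*p[1]/p[2]+c["cy"]
def state():
    o=ctrl.get_obs();print({k:np.round(o[k],3).tolist() for k in("t","q","tool_pos","tool_rot","contact_force","opening")});print(np.round(R.from_rotvec(o["tool_rot"]).as_matrix(),3));return o
def to_tool(v):
    o=ctrl.get_obs();return R.from_rotvec(o["tool_rot"]).as_matrix().T@np.array(v)
E
python3 - <<'E'
from h import *
state()
for c in("top","side"):
    im=get_image(c);cv2.imwrite(f"pics/{c}0.png",im[:,:,::-1])
    print(c,np.round(calibration(c)["cam_to_world"],3).tolist(),calibration(c)["fx"])
    marks(c,["box","pry_shelf","lid_hinge","lid_lip","spatula","spatula_tip","cup","pot","vial","dish"])
E
```

```text
{'t': 0.0, 'q': [-1.26, 0.053, 1.614, -0.0, 1.476, -0.119], 'tool_pos': [0.26, -0.568, 0.23], 'tool_rot': [1.984, 0.435, -1.985], 'contact_force': [-0.036, -0.03, -0.33], 'opening': 0.085}
[[-0.001  0.417 -0.909]
 [ 0.002 -0.909 -0.417]
 [-1.    -0.002 -0.   ]]
top [[0.028, -0.981, 0.194, 0.319], [-1.0, -0.027, 0.004, -0.026], [0.001, -0.194, -0.981, 1.38], [0.0, 0.0, 0.0, 1.0]] 561.2393310210784
top box [(0.95, [0.5895, 0.2136, -0.0036])]
top pry_shelf [(0.97, [0.5803, 0.1054, 0.1066])]
top lid_hinge [(0.95, [0.597, 0.2862, 0.1126])]
top lid_lip [(0.83, [0.5837, 0.1168, 0.1108])]
top spatula [(0.96, [0.5222, -0.1957, 0.001])]
top spatula_tip [(0.68, [0.5313, -0.0558, 0.0147])]
top cup [(0.83, [0.7386, 0.0078, 0.0005]), (0.8, [0.6392, -0.059, 0.0021]), (0.8, [0.4499, 0.0361, -0.0034])]
top pot [(0.56, [0.602, -0.3191, -0.0001])]
top vial [(0.6, [0.7824, 0.1958, -0.0025])]
top dish [(0.65, [0.367, 0.2853, 0.0033])]
side [[-0.813, -0.451, 0.369, 0.163], [-0.582, 0.626, -0.519, 0.599], [0.003, -0.636, -0.771, 1.025], [0.0, 0.0, 0.0, 1.0]] 552.3083378005315
side box [(0.72, [0.5928, 0.2098, 0.003])]
side pry_shelf [(0.57, [0.5854, 0.1036, 0.1042]), (0.18, [0.5836, 0.1163, 0.1111])]
side lid_hinge [(0.71, [0.595, 0.283, 0.1117]), (0.23, [0.5837, 0.1009, 0.1025])]
side lid_lip [(0.71, [0.5847, 0.1174, 0.1109])]
side spatula [(0.62, [0.5236, -0.2, 0.004])]
side spatula_tip [(0.79, [0.5324, -0.0526, 0.012])]
side cup [(0.9, [0.7379, 0.0039, 0.0005]), (0.73, [0.7145, -0.2633, -0.0018]), (0.66, [0.6412, -0.0614, 0.0023])]
side pot [(0.96, [0.6098, -0.3186, 0.0023])]
side vial [(0.7, [0.7846, 0.1945, 0.0033])]
side dish [(0.62, [0.3658, 0.283, -0.0002])]
```

View pics/top0.png

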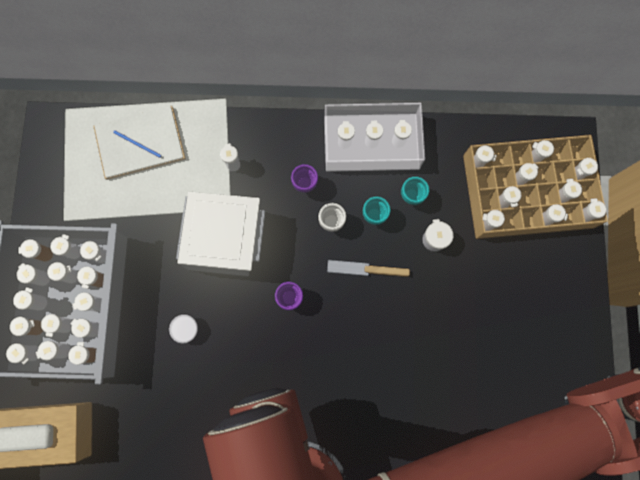

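View pics/side0.png

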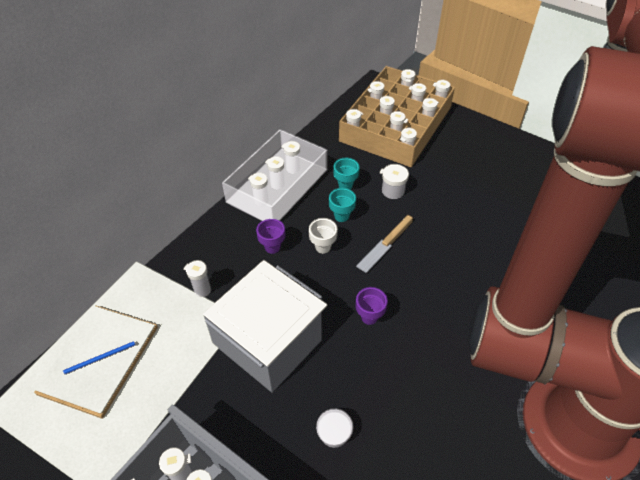

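The top view shows the box at (220,232) with its shelf on the right, the spatula at (370,268) with its blade pointing at the box, and the white loose cup at (332,217). By world position that cup is (0.640,-0.060). The side view agrees: cup at (322,236), spatula at (385,243). The other candidates are purple or turquoise. Spatula yaw and box yaw are both about 86°.

```bash
cat >> h.py <<'E'
def down(yaw):  # tool pointing down, jaws (tool y) at world angle yaw deg
    a=np.radians(yaw);y=[np.cos(a),np.sin(a),0];x=[0,0,-1.];return R.from_matrix(np.array([x,y,np.cross(x,y)]).T)
def plan(wps,op):
    """wps: list of (pos, Rot, nrows) from the present pose; prints rows, straight lines"""
    o=ctrl.get_obs();p=np.array(o["tool_pos"]);r=R.from_rotvec(o["tool_rot"]);rows=[]
    for P,Q,n in wps:
        P=np.array(P);rv=(r.inv()*Q).as_rotvec();p0,r0=p,r
        for i in range(n):
            r1=r0*R.from_rotvec(rv*(i+1)/n);p1=p0+(P-p0)*(i+1)/n
            rows.append([*(round(float(v),4) for v in r.inv().apply(p1-p)),*(round(float(v),2) for v in np.degrees((r.inv()*r1).as_rotvec())),op]);p,r=p1,r1
    print(len(rows),"max mm/deg",max(np.linalg.norm(q[:3]) for q in rows)*1e3,max(np.linalg.norm(q[3:6]) for q in rows));print([rows])
E
python3 - <<'E'
from h import *
plan([([.5255,-.158,.10],down(-3.6),17)],.045)
E
```

```text
17 max mm/deg 29.79160955705482 3.63
[[[0.0077, -0.0154, -0.0242, -3.63, -0.0, -0.0, 0.045], [0.0077, -0.0139, -0.0252, -3.63, -0.0, -0.0, 0.045], [0.0077, -0.0122, -0.026, -3.63, -0.0, -0.0, 0.045], [0.0077, -0.0106, -0.0267, -3.63, -0.0, -0.0, 0.045], [0.0077, -0.0089, -0.0273, -3.63, -0.0, -0.0, 0.045], [0.0077, -0.0071, -0.0278, -3.63, -0.0, -0.0, 0.045], [0.0077, -0.0053, -0.0282, -3.63, -0.0, -0.0, 0.045], [0.0077, -0.0035, -0.0285, -3.63, -0.0, -0.0, 0.045], [0.0077, -0.0017, -0.0287, -3.63, -0.0, -0.0, 0.045], [0.0077, 0.0001, -0.0287, -3.63, -0.0, -0.0, 0.045], [0.0077, 0.0019, -0.0287, -3.63, -0.0, -0.0, 0.045], [0.0077, 0.0037, -0.0285, -3.63, -0.0, -0.0, 0.045], [0.0077, 0.0055, -0.0282, -3.63, -0.0, -0.0, 0.045], [0.0077, 0.0073, -0.0278, -3.63, -0.0, -0.0, 0.045], [0.0077, 0.0091, -0.0273, -3.63, -0.0, -0.0, 0.045], [0.0077, 0.0108, -0.0266, -3.63, -0.0, -0.0, 0.045], [0.0077, 0.0124, -0.0259, -3.63, -0.0, -0.0, 0.045]]]
```

Emit:
arm_command(plan=[[[0.008,-0.015,-0.024,-3.6,0,0,0.045],[0.008,-0.014,-0.025,-3.6,0,0,0.045],[0.008,-0.012,-0.026,-3.6,0,0,0.045],[0.008,-0.011,-0.027,-3.6,0,0,0.045],[0.008,-0.009,-0.027,-3.6,0,0,0.045],[0.008,-0.007,-0.028,-3.6,0,0,0.045],[0.008,-0.005,-0.028,-3.6,0,0,0.045],[0.008,-0.0035,-0.0285,-3.6,0,0,0.045],[0.008,-0.002,-0.029,-3.6,0,0,0.045],[0.008,0,-0.029,-3.6,0,0,0.045],[0.008,0.002,-0.029,-3.6,0,0,0.045],[0.008,0.004,-0.0285,-3.6,0,0,0.045],[0.008,0.0055,-0.028,-3.6,0,0,0.045],[0.008,0.007,-0.028,-3.6,0,0,0.045],[0.008,0.009,-0.027,-3.6,0,0,0.045],[0.008,0.011,-0.027,-3.6,0,0,0.045],[0.008,0.012,-0.026,-3.6,0,0,0.045]]])

```text
t: 2.52
tool_pos: [0.5289, -0.1426, 0.0926]
tool_rot: [1.227, 1.18, -1.232]
contact_force: [0.3, 0.2, -0.3]
opening: 0.0452
```

Run:
```python
from h import *
state()
for c in("side","top"):
    get_image(c);marks(c,["spatula","spatula_tip","pry_shelf","lid_hinge"])
plan([([.5255,-.158,.10],down(-3.6),2)],.045)
```

```text
{'t': 2.517, 'q': [-0.395, -0.009, 1.918, -0.009, 1.221, -0.361], 'tool_pos': [0.529, -0.143, 0.093], 'tool_rot': [1.227, 1.18, -1.232], 'contact_force': [0.289, 0.237, -0.306], 'opening': 0.045}
[[ 0.008  0.999 -0.031]
 [-0.012 -0.031 -0.999]
 [-1.     0.008  0.012]]
side spatula [(0.58, [0.5198, -0.2017, 0.0021]), (0.5, [0.5858, 0.1198, 0.1091])]
side spatula_tip [(0.64, [0.5313, -0.0527, 0.0132])]
side pry_shelf [(0.55, [0.5821, 0.1019, 0.1037])]
side lid_hinge [(0.83, [0.5957, 0.2819, 0.1097])]
top spatula [(0.63, [0.5204, -0.1968, -0.0003])]
top spatula_tip [(0.71, [0.5317, -0.0542, 0.0144])]
top pry_shelf [(0.97, [0.5817, 0.1054, 0.108])]
top lid_hinge [(0.97, [0.5961, 0.286, 0.1107])]
2 max mm/deg 7.491328320131217 0.8664871608973788
[[[-0.0034, -0.001, 0.0066, 0.76, 0.34, -0.24, 0.045], [-0.0034, -0.0009, 0.0066, 0.76, 0.34, -0.24, 0.045]]]
```

Run:
```python
from h import *
plan([([.5243,-.159,.075],down(-4),2),([.5243,-.159,.005],down(-4),5)],.045)
```

```text
7 max mm/deg 14.0 1.0463269087622664
[[[0.0091, -0.0017, 0.007, 0.96, 0.34, -0.24, 0.045], [0.0091, -0.0015, 0.0071, 0.96, 0.34, -0.24, 0.045], [0.014, 0.0, 0.0, 0.0, 0.0, 0.0, 0.045], [0.014, 0.0, 0.0, 0.0, 0.0, 0.0, 0.045], [0.014, 0.0, 0.0, 0.0, -0.0, 0.0, 0.045], [0.014, -0.0, 0.0, 0.0, 0.0, 0.0, 0.045], [0.014, -0.0, 0.0, -0.0, -0.0, -0.0, 0.045]]]
```

Emit:
arm_command(plan=[[[0.009,-0.0017,0.007,0.9,0.3,-0.2,0.045],[0.009,-0.0015,0.007,0.9,0.3,-0.2,0.045],[0.014,0,0,0,0,0,0.045],[0.014,0,0,0,0,0,0.045],[0.012,0,0,0,0,0,0.045],[0.008,0,0,0,0,0,0.045],[0,0,0,0,0,0,0.045]]])

```text
t: 3.6
tool_pos: [0.5224, -0.1658, 0.0221]
tool_rot: [1.268, 1.168, -1.268]
contact_force: [-0.0, 0.2, 0.2]
opening: 0.0448
```

Run:
```python
from h import *
state()
plan([([.5243,-.159,.004],down(-4),2)],.045)
```

```text
{'t': 3.6, 'q': [-0.443, 0.098, 1.941, -0.001, 1.101, -0.362], 'tool_pos': [0.522, -0.166, 0.022], 'tool_rot': [1.268, 1.168, -1.268], 'contact_force': [-0.037, 0.166, 0.207], 'opening': 0.045}
[[ 0.001  0.997 -0.08 ]
 [-0.001 -0.08  -0.997]
 [-1.     0.001  0.001]]
2 max mm/deg 9.681941953967707 0.31400636936215165
[[[0.009, 0.0006, -0.0035, -0.31, 0.03, -0.04, 0.045], [0.009, 0.0007, -0.0035, -0.31, 0.03, -0.04, 0.045]]]
```

Emit:
arm_command(plan=[[[0.009,0.0006,-0.0035,-0.3,0,0,0.045],[0.009,0.0006,-0.0035,-0.3,0,0,0.045],[0,0,0,0,0,0,0.045],[0,0,0,0,0,0,0.008],[0,0,0,0,0,0,0.008],[0,0,0,0,0,0,0.008],[0,0,0,0,0,0,0.008],[0,0,0,0,0,0,0.008]]], squeeze=110)

```text
t: 4.27
tool_pos: [0.5253, -0.1586, 0.0035]
tool_rot: [1.259, 1.173, -1.259]
contact_force: [0.4, -0.7, -0.0]
opening: 0.0168
```

Run:
```python
from h import *
o=state()
p=np.array(o["tool_pos"])
plan([(p+[0,0,.12],down(-4),7)],.005)
```

```text
{'t': 4.267, 'q': [-0.428, 0.129, 1.945, -0.001, 1.065, -0.359], 'tool_pos': [0.525, -0.159, 0.004], 'tool_rot': [1.259, 1.173, -1.259], 'contact_force': [0.404, -0.741, -0.018], 'opening': 0.017}
[[ 0.002  0.998 -0.069]
 [-0.002 -0.069 -0.998]
 [-1.     0.002  0.002]]
7 max mm/deg 17.1 0.024494897427831782
[[[-0.0171, 0.0, 0.0, 0.01, 0.01, -0.02, 0.005], [-0.0171, 0.0, 0.0, 0.01, 0.01, -0.02, 0.005], [-0.0171, 0.0, 0.0, 0.01, 0.01, -0.02, 0.005], [-0.0171, 0.0, 0.0, 0.01, 0.01, -0.02, 0.005], [-0.0171, 0.0, 0.0, 0.01, 0.01, -0.02, 0.005], [-0.0171, 0.0, 0.0, 0.01, 0.01, -0.02, 0.005], [-0.0171, 0.0, 0.0, 0.01, 0.01, -0.02, 0.005]]]
```

Emit:
arm_command(plan=[[[-0.012,0,0,0,0,0,0.005],[-0.018,0,0,0,0,0,0.005],[-0.02,0,0,0,0,0,0.005],[-0.02,0,0,0,0,0,0.005],[-0.02,0,0,0,0,0,0.005],[-0.012,0,0,0,0,0,0.005],[0,0,0,0,0,0,0.005],[0,0.006,-0.015,0,0,0,0.005],[0,0.008,-0.024,0,0,0,0.005],[0,0.008,-0.024,0,0,0,0.005],[0,0.008,-0.024,0,0,0,0.005],[0,0.006,-0.02,0,0,0,0.005],[0,0.002,-0.012,0,0,0,0.005],[0,0,0,0,0,0,0.005],[0,0,0,0,0,0,0.005]]])

```text
t: 5.52
tool_pos: [0.5713, -0.0386, 0.1117]
tool_rot: [1.261, 1.17, -1.262]
contact_force: [0.4, 0.2, -1.4]
opening: 0.0162
```

Run:
```python
from h import *
o=state()
for c in("side","top"):
    im=get_image(c)
    marks(c,["spatula","spatula_tip","pry_shelf","lid_lip"])
    u,v=map(int,proj(c,[.582,.1,.105]));cv2.imwrite(f"pics/{c}1.png",cv2.resize(im[v-60:v+60,u-80:u+80,::-1],None,fx=4,fy=4,interpolation=2))
```

```text
{'t': 5.517, 'q': [-0.196, 0.031, 1.842, -0.003, 1.265, -0.123], 'tool_pos': [0.571, -0.039, 0.112], 'tool_rot': [1.261, 1.17, -1.262], 'contact_force': [0.362, 0.194, -1.386], 'opening': 0.016}
[[ 0.003  0.997 -0.072]
 [-0.003 -0.072 -0.997]
 [-1.     0.003  0.003]]
side spatula [(0.63, [0.57, -0.0805, 0.105]), (0.47, [0.5919, 0.2824, 0.1121])]
side spatula_tip [(0.76, [0.5777, 0.0638, 0.1375]), (0.39, [0.3675, 0.2842, 0.0031])]
side pry_shelf [(0.75, [0.5825, 0.101, 0.1036])]
side lid_lip []
top spatula [(0.67, [0.5701, -0.0708, 0.1018])]
top spatula_tip [(0.81, [0.577, 0.0641, 0.1395]), (0.47, [0.5923, 0.2103, -0.0062])]
top pry_shelf []
top lid_lip [(0.64, [0.5819, 0.1188, 0.1102])]
```

View pics/side1.png

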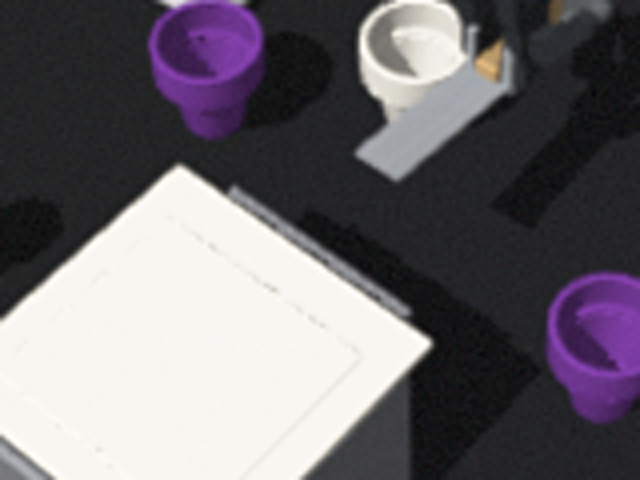

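The side crop shows the blade at (430,120) pitched up about 10° in the grip, with the tip well short of the shelf. I'll tilt the blade slightly tip-down, hover over the bare shelf, then touch down so the shelf guides the blade into the slot.

Run:
```python
from h import *
o=ctrl.get_obs();r=R.from_rotvec(o["tool_rot"])
Q=down(-4)*R.from_euler("y",-14,degrees=True)
plan([([.574,.0045,.114],Q,5)],.005)
```

```text
5 max mm/deg 8.807383266328314 2.7707399733645164
[[[-0.0003, -0.0002, -0.0088, -0.05, -2.77, -0.04, 0.005], [-0.0007, -0.0002, -0.0087, -0.05, -2.77, -0.04, 0.005], [-0.0012, -0.0002, -0.0087, -0.05, -2.77, -0.04, 0.005], [-0.0016, -0.0002, -0.0086, -0.05, -2.77, -0.04, 0.005], [-0.002, -0.0002, -0.0085, -0.05, -2.77, -0.04, 0.005]]]
```

Emit:
arm_command(plan=[[[0,0,-0.008,0,-2.8,0,0.005],[-0.001,0,-0.009,0,-2.8,0,0.005],[-0.001,0,-0.009,0,-2.8,0,0.005],[-0.002,0,-0.009,0,-2.8,0,0.005],[-0.002,0,-0.006,0,-2.8,0,0.005],[0,0,0,0,0,0,0.005],[0,0,0,0,0,0,0.005]]])

```text
t: 6.6
tool_pos: [0.5757, 0.0014, 0.1156]
tool_rot: [1.071, 0.981, -1.379]
contact_force: [0.3, -0.3, -1.4]
opening: 0.0164
```

Run:
```python
from h import *
o=state()
for c in("side","top"):
    im=get_image(c)
    marks(c,["spatula","spatula_tip","pry_shelf","lid_lip"])
```

```text
{'t': 6.6, 'q': [-0.003, 0.065, 1.817, -0.268, 1.283, 0.156], 'tool_pos': [0.576, 0.001, 0.116], 'tool_rot': [1.071, 0.981, -1.379], 'contact_force': [0.313, -0.265, -1.424], 'opening': 0.016}
[[-0.013  0.997 -0.077]
 [-0.254 -0.078 -0.964]
 [-0.967  0.007  0.254]]
side spatula [(0.97, [0.5736, -0.0373, 0.1154])]
side spatula_tip [(0.77, [0.5826, 0.1081, 0.1123]), (0.16, [0.6429, -0.0627, 0.0033])]
side pry_shelf [(0.7, [0.5846, 0.103, 0.1058])]
side lid_lip [(0.75, [0.586, 0.1177, 0.1098])]
top spatula [(0.69, [0.5741, -0.0385, 0.1147])]
top spatula_tip [(0.71, [0.5787, 0.1055, 0.1156]), (0.51, [0.5848, 0.107, 0.1046])]
top pry_shelf [(0.84, [0.5801, 0.1053, 0.104])]
top lid_lip [(0.7, [0.5821, 0.1159, 0.1086])]
```

Emit:
arm_command(plan=[[[0.003,0,-0.003,0,0,0,0.005],[0.003,0,-0.003,0,0,0,0.005],[0,0,0,0,0,0,0.005],[0.001,0,-0.0003,0,0,0,0.005],[0,0,0,0,0,0,0.005]]])

```text
t: 7.52
tool_pos: [0.5759, 0.0049, 0.1061]
tool_rot: [1.072, 0.979, -1.381]
contact_force: [-0.4, 0.8, 0.1]
opening: 0.0163
```

Emit:
arm_command(plan=[[[0.0015,0,-0.0004,0,0,0,0.005],[0,0,0,0,0,0,0.005]]])

```text
t: 7.68
tool_pos: [0.5758, 0.0051, 0.1043]
tool_rot: [1.072, 0.98, -1.381]
contact_force: [-0.2, -0.4, -1.3]
opening: 0.0162
```

Emit:
arm_command(plan=[[[0.0015,0,-0.0004,0,0,0,0.005],[0,0,0,0,0,0,0.005]]])

```text
t: 7.85
tool_pos: [0.5759, 0.0051, 0.1026]
tool_rot: [1.072, 0.979, -1.381]
contact_force: [0.7, 1.3, -0.8]
opening: 0.0163
```

Emit:
arm_command(plan=[[[0.0015,0,-0.0004,0,0,0,0.005],[0,0,0,0,0,0,0.005]]])

```text
t: 8.02
tool_pos: [0.576, 0.0051, 0.1011]
tool_rot: [1.072, 0.979, -1.381]
contact_force: [-0.3, 0.7, -0.3]
opening: 0.0163
```

Run:
```python
from h import *
o=state()
for c in("side","top"):
    im=get_image(c)
    marks(c,["spatula","spatula_tip","pry_shelf"])
    u,v=map(int,proj(c,[.582,.1,.105]));cv2.imwrite(f"pics/{c}2.png",cv2.resize(im[v-45:v+45,u-60:u+60,::-1],None,fx=6,fy=6,interpolation=2))
print(np.round(np.array([ctrl.get_obs()["contact_force"] for _ in range(3)]),2))
```

```text
{'t': 8.017, 'q': [0.004, 0.084, 1.823, -0.271, 1.26, 0.171], 'tool_pos': [0.576, 0.005, 0.101], 'tool_rot': [1.072, 0.979, -1.381], 'contact_force': [-0.271, 0.708, -0.322], 'opening': 0.016}
[[-0.013  0.997 -0.08 ]
 [-0.255 -0.08  -0.964]
 [-0.967  0.007  0.255]]
side spatula [(0.87, [0.5751, -0.0385, 0.0997])]
side spatula_tip [(0.72, [0.5804, 0.1115, 0.108])]
side pry_shelf [(0.69, [0.5817, 0.1028, 0.102])]
top spatula [(0.78, [0.5737, -0.0296, 0.0969])]
top spatula_tip [(0.66, [0.5795, 0.1092, 0.1081]), (0.41, [0.6395, -0.0602, -0.0017])]
top pry_shelf []
[[-0.19 -0.83 -0.32]
 [-0.19 -0.83 -0.32]
 [-0.19 -0.83 -0.32]]
```

View pics/side2.png

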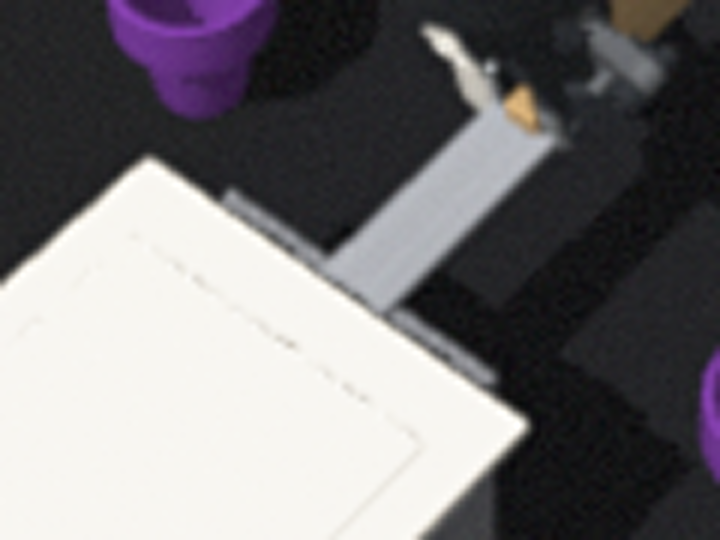

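Emit:
arm_command(plan=[[[-0.0013,0,-0.005,0,0,0,0.005],[-0.0013,0,-0.005,0,0,0,0.005],[0,0,0,0,0,0,0.005]]], squeeze=120)

```text
t: 8.67
tool_pos: [0.5773, 0.0161, 0.1016]
tool_rot: [1.073, 0.978, -1.381]
contact_force: [0.5, 1.1, -1.0]
opening: 0.0155
```

Emit:
arm_command(plan=[[[-0.0013,0,-0.005,0,0,0,0.005],[-0.0013,0,-0.005,0,0,0,0.005],[0,0,0,0,0,0,0.005]]])

```text
t: 8.92
tool_pos: [0.5783, 0.028, 0.1017]
tool_rot: [1.073, 0.979, -1.38]
contact_force: [0.7, -0.3, -0.4]
opening: 0.0156
```

Run:
```python
from h import *
o=state()
for c in("side","top"):
    im=get_image(c)
    marks(c,["spatula","spatula_tip","lid_lip"])
    u,v=map(int,proj(c,[.582,.1,.105]));cv2.imwrite(f"pics/{c}3.png",cv2.resize(im[v-45:v+45,u-60:u+60,::-1],None,fx=6,fy=6,interpolation=2))
```

```text
{'t': 8.917, 'q': [0.043, 0.096, 1.81, -0.269, 1.271, 0.209], 'tool_pos': [0.578, 0.028, 0.102], 'tool_rot': [1.073, 0.979, -1.38], 'contact_force': [0.659, -0.307, -0.369], 'opening': 0.016}
[[-0.012  0.997 -0.08 ]
 [-0.254 -0.081 -0.964]
 [-0.967  0.009  0.254]]
side spatula [(0.61, [0.5784, -0.0124, 0.1029])]
side spatula_tip [(0.71, [0.5854, 0.1329, 0.106])]
side lid_lip [(0.69, [0.5857, 0.1177, 0.1111])]
top spatula [(0.6, [0.5743, -0.0067, 0.0983])]
top spatula_tip [(0.82, [0.5834, 0.1325, 0.1074])]
top lid_lip [(0.74, [0.5839, 0.1183, 0.1115]), (0.38, [0.5991, 0.2869, 0.1119])]
```

View pics/side3.png

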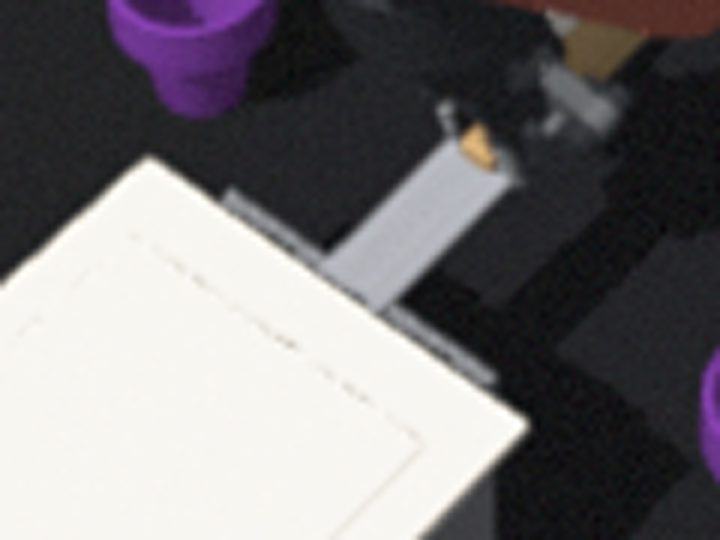

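The blade has entered the slot: its visible part is shorter, and the networks put the tip at y≈0.133, about 15 mm under the lip. The grip pivots easily, so I'll use the shelf edge as the fulcrum.

```bash
cat >> h.py <<'E'
D=np.array([np.cos(np.radians(86)),np.sin(np.radians(86)),0]);Z=np.array([0,0,1.])
F=np.array([.5825,.104,.1035])
def lev(phi,L,off=14.6,dn=-.002):
    a=np.radians(phi);d=np.cos(a)*D+np.sin(a)*Z;n=-np.sin(a)*D+np.cos(a)*Z
    return F-[.0,0,0]+(L-.105)*d+dn*n, down(-4)*R.from_euler("y",phi-off,degrees=True)
E
python3 - <<'E'
from h import *
print(lev(0,.029)[0])
plan([(*lev(0,.029),1)]+[(*lev(f,.029),1) for f in (5,10,15,20)]+[(*lev(20+2.5*i,.029+.005*i),1) for i in range(1,6)],.005)
E
```

```text
[0.57719851 0.02818513 0.1015    ]
10 max mm/deg 6.640783086353597 5.0
[[[-0.0002, -0.0011, -0.0013, -0.79, 0.17, -0.29, 0.005], [0.0063, -0.0, -0.0021, 0.0, 5.0, 0.0, 0.005], [0.0063, -0.0, -0.0021, 0.0, 5.0, 0.0, 0.005], [0.0063, -0.0, -0.0021, -0.0, 5.0, 0.0, 0.005], [0.0063, 0.0, -0.0021, 0.0, 5.0, -0.0, 0.005], [0.0017, 0.0, -0.0058, 0.0, 2.5, 0.0, 0.005], [0.0015, 0.0, -0.0057, -0.0, 2.5, -0.0, 0.005], [0.0013, -0.0, -0.0056, -0.0, 2.5, 0.0, 0.005], [0.0011, -0.0, -0.0056, 0.0, 2.5, 0.0, 0.005], [0.0009, 0.0, -0.0055, -0.0, 2.5, -0.0, 0.005]]]
```

Emit:
arm_command(plan=[[[0.006,0,-0.002,0,5,0,0.005],[0.006,0,-0.002,0,5,0,0.005],[0.006,0,-0.002,0,5,0,0.005],[0.006,0,-0.002,0,5,0,0.005],[0,0,0,0,0,0,0.005]]])

```text
t: 9.73
tool_pos: [0.5797, 0.0321, 0.0777]
tool_rot: [1.35, 1.235, -1.204]
contact_force: [-0.5, -0.2, -1.5]
opening: 0.0154
```

Run:
```python
from h import *
o=state();print(lev(20,.029)[0])
for c in("side","top"):
    im=get_image(c)
    marks(c,["spatula","spatula_tip","lid_lip"])
plan([(*lev(20+2.5*i,.029+.005*i),1) for i in range(1,6)],.005)
```

```text
{'t': 9.733, 'q': [-0.123, 0.08, 1.856, 0.112, 1.2, -0.086], 'tool_pos': [0.58, 0.032, 0.078], 'tool_rot': [1.35, 1.235, -1.204], 'contact_force': [-0.508, -0.206, -1.469], 'opening': 0.015}
[[ 0.02   0.997 -0.077]
 [ 0.102 -0.078 -0.992]
 [-0.995  0.012 -0.103]]
[0.57756594 0.0334397  0.07562708]
side spatula [(0.79, [0.5782, -0.0073, 0.0646])]
side spatula_tip [(0.98, [0.5863, 0.1339, 0.1155])]
side lid_lip [(0.95, [0.5841, 0.1185, 0.1129])]
top spatula [(0.71, [0.5778, -0.0012, 0.0621])]
top spatula_tip [(0.54, [0.642, -0.0597, 0.0007]), (0.46, [0.7823, 0.1952, -0.003])]
top lid_lip [(0.81, [0.5852, 0.119, 0.1154])]
5 max mm/deg 7.442445834535849 2.5
[[[0.0051, -0.0033, -0.0043, -0.12, 2.13, -0.84, 0.005], [0.0015, 0.0, -0.0057, -0.0, 2.5, -0.0, 0.005], [0.0013, -0.0, -0.0056, -0.0, 2.5, 0.0, 0.005], [0.0011, -0.0, -0.0056, 0.0, 2.5, 0.0, 0.005], [0.0009, 0.0, -0.0055, -0.0, 2.5, -0.0, 0.005]]]
```

Emit:
arm_command(plan=[[[0.003,0,-0.0045,0,2.5,0,0.005],[0.0015,0,-0.006,0,2.5,0,0.005],[0.0015,0,-0.006,0,2.5,0,0.005],[0.0015,0,-0.006,0,2.5,0,0.005],[0.001,0,-0.006,0,2.5,0,0.005],[0,0,0,0,0,0,0.005]]])

```text
t: 10.63
tool_pos: [0.5843, 0.0626, 0.0772]
tool_rot: [1.499, 1.383, -1.07]
contact_force: [-0.3, -0.9, 1.0]
opening: 0.015
```

Run:
```python
from h import *
o=state();print(lev(32.5,.054)[0])
for c in("side","top"):
    im=get_image(c)
    marks(c,["spatula","spatula_tip","lid_lip"])
plan([(*lev(34+i,.054+.005*i),1) for i in range(1,7)],.005)
```

```text
{'t': 10.633, 'q': [-0.17, 0.096, 1.863, 0.336, 1.217, -0.229], 'tool_pos': [0.584, 0.063, 0.077], 'tool_rot': [1.499, 1.383, -1.07], 'contact_force': [-0.268, -0.923, 0.979], 'opening': 0.015}
[[ 0.038  0.998 -0.058]
 [ 0.307 -0.067 -0.949]
 [-0.951  0.019 -0.309]]
[0.57957453 0.0621638  0.07441094]
side spatula [(0.55, [0.5839, 0.0267, 0.0561])]
side spatula_tip []
side lid_lip [(0.88, [0.5878, 0.1162, 0.138])]
top spatula []
top spatula_tip []
top lid_lip [(0.65, [0.581, 0.1184, 0.1393])]
6 max mm/deg 6.849087530467106 2.761231609264243
[[[0.0031, -0.0047, -0.0039, 0.56, 2.52, -0.98, 0.005], [-0.0006, 0.0, -0.0051, 0.0, 1.0, 0.0, 0.005], [-0.0007, 0.0, -0.005, 0.0, 1.0, 0.0, 0.005], [-0.0007, -0.0, -0.005, -0.0, 1.0, 0.0, 0.005], [-0.0008, 0.0, -0.005, 0.0, 1.0, -0.0, 0.005], [-0.0009, 0.0, -0.005, -0.0, 1.0, 0.0, 0.005]]]
```

Lip at z≈0.1385, so the lid is about 0.17 rad open with the blade under it. Next I lift, adding tilt as I go.

Emit:
arm_command(plan=[[[-0.004,0,-0.0035,0,1.5,0,0.005],[-0.004,0,-0.0035,0,1.5,0,0.005],[-0.004,0,-0.0035,0,1.5,0,0.005],[-0.004,0,-0.0035,0,1.5,0,0.005],[-0.004,0,-0.0035,0,1.5,0,0.005],[-0.004,0,-0.0035,0,1.5,0,0.005],[-0.004,0,-0.0035,0,1.5,0,0.005],[0,0,0,0,0,0,0.005]]])

```text
t: 11.7
tool_pos: [0.5816, 0.0771, 0.1103]
tool_rot: [1.629, 1.517, -0.949]
contact_force: [-0.2, 0.7, -1.0]
opening: 0.0151
```

Run:
```python
from h import *
o=state()
for c in("side","top"):
    im=get_image(c);cv2.imwrite(f"pics/{c}4.png",im[150:450,100:500,::-1])
    marks(c,["spatula","spatula_tip","lid_lip"])
```

```text
{'t': 11.7, 'q': [-0.23, 0.077, 1.861, 0.515, 1.318, -0.331], 'tool_pos': [0.582, 0.077, 0.11], 'tool_rot': [1.629, 1.517, -0.949], 'contact_force': [-0.21, 0.735, -0.973], 'opening': 0.015}
[[ 0.042  0.998 -0.048]
 [ 0.48  -0.063 -0.875]
 [-0.876  0.014 -0.482]]
side spatula [(0.66, [0.5787, 0.0299, 0.1097])]
side spatula_tip []
side lid_lip [(0.63, [0.5861, 0.1176, 0.1359])]
top spatula [(0.21, [0.582, 0.1183, 0.1363])]
top spatula_tip []
top lid_lip [(0.9, [0.5816, 0.119, 0.139]), (0.44, [0.5826, 0.1071, 0.1046])]
```

View pics/side4.png

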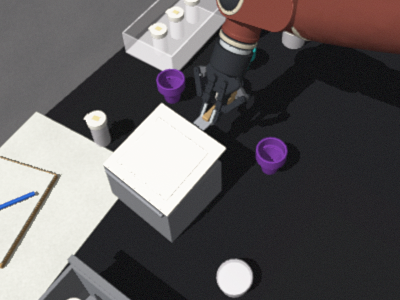

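The grip slipped, so the lip stayed at about 0.165 rad, but the blade is now deep in the gap. The crop shows the box at (165,160) with the lid barely raised and the fingers in front of the shelf. I'll lever again over the shelf edge, deeper this time, so the shelf takes the moment.

```bash
cat >> h.py <<'E'
def lev2(phi,L,tp,dn=-.005): return lev(phi,L,phi-tp,dn)
E
python3 - <<'E'
from h import *
for a in((15,.078),(45,.078),(45,.086)): print(lev2(*a,30)[0])
plan([(*lev2(15,.078,29),3)]+[(*lev2(15+5*i,.078,29+3*i),1) for i in range(1,7)],.005)
E
```

```text
[0.58077102 0.07927448 0.09168226]
[0.58141484 0.08848155 0.08087258]
[0.58180945 0.09412462 0.08652944]
9 max mm/deg 6.1 3.0
[[[0.0056, -0.0003, 0.0023, 0.26, 0.1, -0.16, 0.005], [0.0056, -0.0003, 0.0024, 0.26, 0.1, -0.16, 0.005], [0.0056, -0.0003, 0.0024, 0.26, 0.1, -0.16, 0.005], [0.0024, 0.0, 0.0, 0.0, 3.0, -0.0, 0.005], [0.0024, -0.0, -0.0, -0.0, 3.0, 0.0, 0.005], [0.0024, 0.0, -0.0001, 0.0, 3.0, 0.0, 0.005], [0.0024, 0.0, -0.0002, 0.0, 3.0, 0.0, 0.005], [0.0024, -0.0, -0.0003, 0.0, 3.0, 0.0, 0.005], [0.0024, 0.0, -0.0004, 0.0, 3.0, -0.0, 0.005]]]
```

Emit:
arm_command(plan=[[[0.0055,0,0.0024,0,0,0,0.005],[0.0055,0,0.0024,0,0,0,0.005],[0.0055,0,0.0024,0,0,0,0.005],[0.0025,0,0,0,3,0,0.005],[0.0025,0,0,0,3,0,0.005],[0.0025,0,0,0,3,0,0.005],[0.0025,0,0,0,3,0,0.005],[0.0025,0,0,0,3,0,0.005],[0.0025,0,0,0,3,0,0.005],[0,0,0,0,0,0,0.005]]])

```text
t: 12.93
tool_pos: [0.5842, 0.0852, 0.0857]
tool_rot: [1.841, 1.736, -0.695]
contact_force: [-0.9, 0.9, -0.8]
opening: 0.0153
```

Run:
```python
from h import *
o=state();print(lev2(45,.078,47)[0])
for c in("side","top"):
    im=get_image(c);cv2.imwrite(f"pics/{c}5.png",im[150:450,100:500,::-1])
    marks(c,["spatula","lid_lip"])
```

```text
{'t': 12.933, 'q': [-0.336, 0.216, 1.862, 0.805, 1.412, -0.575], 'tool_pos': [0.584, 0.085, 0.086], 'tool_rot': [1.841, 1.736, -0.695], 'contact_force': [-0.85, 0.915, -0.822], 'opening': 0.015}
[[ 0.051  0.999 -0.02 ]
 [ 0.736 -0.051 -0.675]
 [-0.675  0.02  -0.738]]
[0.58141484 0.08848155 0.08087258]
side spatula [(0.67, [0.5846, 0.0443, 0.0702])]
side lid_lip [(0.75, [0.5834, 0.1262, 0.1474])]
top spatula [(0.7, [0.5823, 0.0461, 0.0654])]
top lid_lip [(0.61, [0.5829, 0.1208, 0.1506])]
```

Run:
```python
from h import *
print(lev2(48,.082,58)[0])
plan([(*lev2(48,.082,58),5)],.005)
```

```text
[0.58168564 0.09235416 0.08306202]
5 max mm/deg 1.63707055437449 2.1869613622558584
[[[0.0014, -0.0006, -0.0006, 0.34, 2.16, 0.04, 0.005], [0.0014, -0.0006, -0.0005, 0.34, 2.16, 0.04, 0.005], [0.0014, -0.0006, -0.0005, 0.34, 2.16, 0.04, 0.005], [0.0014, -0.0006, -0.0004, 0.34, 2.16, 0.04, 0.005], [0.0014, -0.0006, -0.0004, 0.34, 2.16, 0.04, 0.005]]]
```

Run:
```python
from h import *
print(lev2(52,.074,60)[0])
plan([(*lev2(52,.074,60),4)],.005)
```

```text
[0.58144351 0.08889144 0.07599336]
4 max mm/deg 2.7147743920996454 3.228002478313795
[[[0.0023, -0.0008, 0.0012, 0.42, 3.2, 0.06, 0.005], [0.0022, -0.0008, 0.0013, 0.42, 3.2, 0.06, 0.005], [0.0021, -0.0008, 0.0014, 0.42, 3.2, 0.06, 0.005], [0.002, -0.0008, 0.0015, 0.42, 3.2, 0.06, 0.005]]]
```

Emit:
arm_command(plan=[[[0.0025,0,0.0015,0,3.2,0,0.005],[0.0025,0,0.0015,0,3.2,0,0.005],[0.0025,0,0.0015,0,3.2,0,0.005],[0.0025,0,0.0015,0,3.2,0,0.005],[0,0,0,0,0,0,0.005]]])

```text
t: 13.65
tool_pos: [0.5856, 0.0896, 0.0818]
tool_rot: [1.969, 1.881, -0.488]
contact_force: [-2.0, -2.9, -1.9]
opening: 0.015
```

Run:
```python
from h import *
o=state()
for c in("side","top"):
    im=get_image(c);cv2.imwrite(f"pics/{c}6.png",cv2.resize(im[200:400,150:400,::-1],None,fx=3,fy=3))
    marks(c,["spatula","lid_lip"])
```

```text
{'t': 13.65, 'q': [-0.388, 0.329, 1.84, 0.968, 1.529, -0.707], 'tool_pos': [0.586, 0.09, 0.082], 'tool_rot': [1.969, 1.881, -0.488], 'contact_force': [-1.968, -2.946, -1.919], 'opening': 0.015}
[[ 0.048  0.999  0.006]
 [ 0.87  -0.038 -0.492]
 [-0.491  0.029 -0.87 ]]
side spatula [(0.55, [0.5856, 0.0511, 0.0582])]
side lid_lip [(0.94, [0.5844, 0.1268, 0.1658])]
top spatula [(0.73, [0.5829, 0.0587, 0.0559])]
top lid_lip [(0.72, [0.5803, 0.1238, 0.1649])]
```

View pics/side6.png

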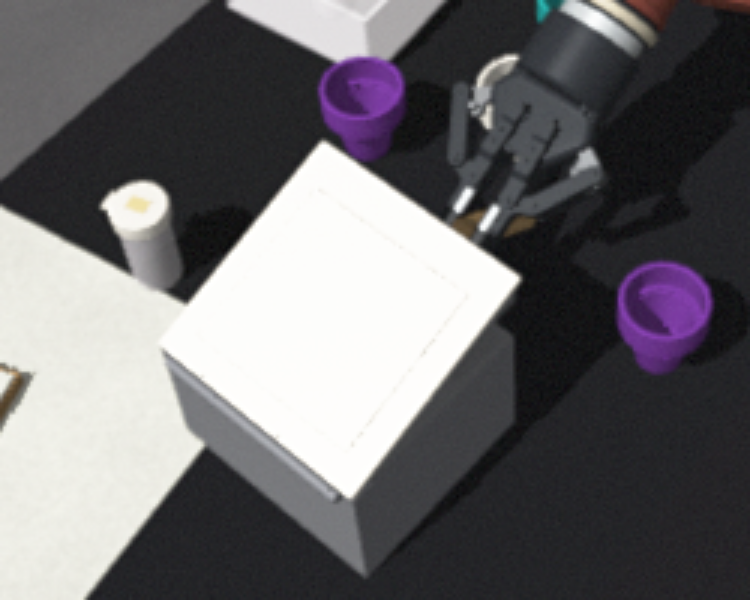

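Lip now at z≈0.165, about 0.33 rad. The side view shows the lid clearly raised, the hand in front at (540,130), and the white cup behind it, not touched. The handle tail should soon stop against the palm, which would make the spatula rigid, so I'll lift while turning the tool towards horizontal.

```bash
cat >> h.py <<'E'
def tp(p): return down(-4)*R.from_euler("y",p,degrees=True)
E
python3 - <<'E'
from h import *
plan([([.584,.088,.092],tp(64),2),([.585,.095,.145],tp(88),9)],.005)
E
```

```text
11 max mm/deg 5.954829972383763 2.67
[[[-0.0032, -0.0007, -0.004, 1.22, 1.88, 0.41, 0.005], [-0.0031, -0.0008, -0.004, 1.22, 1.88, 0.41, 0.005], [-0.0019, 0.0001, -0.0056, 0.0, 2.67, -0.0, 0.005], [-0.0016, 0.0001, -0.0057, 0.0, 2.67, -0.0, 0.005], [-0.0013, 0.0001, -0.0058, -0.0, 2.67, 0.0, 0.005], [-0.0011, 0.0001, -0.0058, 0.0, 2.67, 0.0, 0.005], [-0.0008, 0.0001, -0.0059, -0.0, 2.67, -0.0, 0.005], [-0.0005, 0.0001, -0.0059, 0.0, 2.67, 0.0, 0.005], [-0.0003, 0.0001, -0.0059, -0.0, 2.67, 0.0, 0.005], [0.0, 0.0001, -0.0059, 0.0, 2.67, -0.0, 0.005], [0.0003, 0.0001, -0.0059, 0.0, 2.67, 0.0, 0.005]]]
```

Emit:
arm_command(plan=[[[-0.003,-0.001,-0.004,1.2,2,0.4,0.005],[-0.003,-0.001,-0.004,1.2,2,0.4,0.005],[-0.002,0,-0.0055,0,2.7,0,0.005],[-0.0015,0,-0.006,0,2.7,0,0.005],[-0.0015,0,-0.006,0,2.7,0,0.005],[-0.001,0,-0.006,0,2.7,0,0.005],[-0.001,0,-0.006,0,2.7,0,0.005],[-0.0005,0,-0.006,0,2.7,0,0.005],[0,0,-0.006,0,2.7,0,0.005],[0,0,-0.006,0,2.7,0,0.005],[0,0,-0.006,0,2.7,0,0.005],[0,0,0,0,0,0,0.005]]])

```text
t: 14.95
tool_pos: [0.5795, 0.0995, 0.1395]
tool_rot: [-2.297, -2.128, 0.035]
contact_force: [0.8, -0.6, -4.8]
opening: 0.0149
```

Run:
```python
from h import *
o=state()
for c in("side","top"):
    im=get_image(c);cv2.imwrite(f"pics/{c}7.png",cv2.resize(im[180:380,150:400,::-1],None,fx=3,fy=3))
    marks(c,["spatula","spatula_tip","lid_lip"])
```

```text
{'t': 14.95, 'q': [-0.438, 0.462, 1.837, 1.317, 1.831, -0.742], 'tool_pos': [0.579, 0.099, 0.139], 'tool_rot': [-2.297, -2.128, 0.035], 'contact_force': [0.818, -0.628, -4.81], 'opening': 0.015}
[[ 0.076  0.997 -0.023]
 [ 0.997 -0.076 -0.008]
 [-0.01  -0.022 -1.   ]]
side spatula [(0.76, [0.5774, 0.0547, 0.1159])]
side spatula_tip [(0.55, [0.5912, 0.2096, 0.001])]
side lid_lip [(0.65, [0.5875, 0.1523, 0.2147])]
top spatula [(0.71, [0.5726, 0.0596, 0.1124])]
top spatula_tip [(0.85, [0.5867, 0.1717, 0.2074]), (0.6, [0.7841, 0.1944, -0.0031])]
top lid_lip [(0.66, [0.5866, 0.1566, 0.2182]), (0.44, [0.589, 0.2116, -0.0031]), (0.31, [0.5811, 0.1026, 0.1045])]
```

View pics/side7.png

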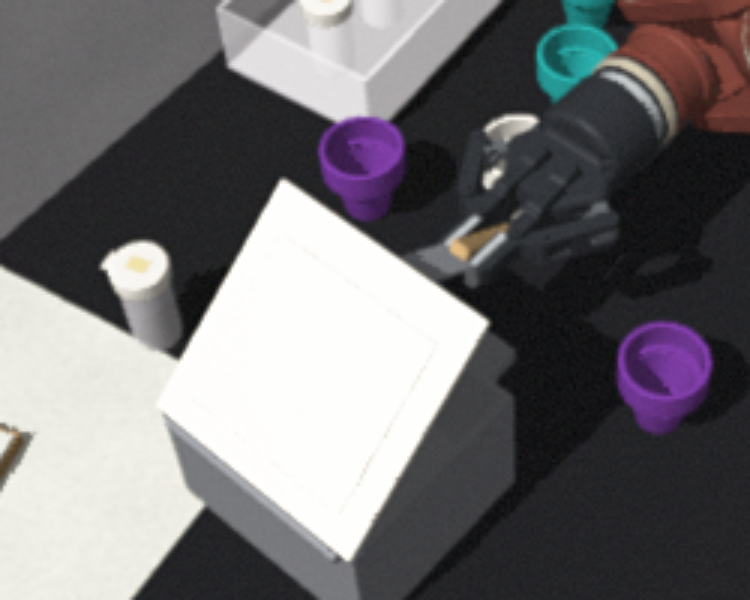

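The lip is at z≈0.2165, so the lid is about 0.69 rad open. The view shows the blade at (430,260) under the raised lid. Next I swing the hand as one rigid body around the hinge.

Run:
```python
from h import *
o=ctrl.get_obs();p=np.array(o["tool_pos"]);r=R.from_rotvec(o["tool_rot"])
H=np.array([.596,.284,.110]);ax=np.array([.998,-.07,0])
w=[]
for i in range(1,15):
    S=R.from_rotvec(-ax*np.radians(4.6*i)); w.append((H+S.apply(p-H),S*r,1))
print(w[-1][0]);plan(w,.005)
```

```text
[0.58934773 0.23214163 0.29077972]
14 max mm/deg 15.084429057806597 4.600739071062387
[[[0.0029, -0.0003, -0.0148, -0.02, -4.6, 0.08, 0.005], [0.0029, -0.0003, -0.0148, -0.02, -4.6, 0.08, 0.005], [0.0029, -0.0003, -0.0148, -0.02, -4.6, 0.08, 0.005], [0.0029, -0.0003, -0.0148, -0.02, -4.6, 0.08, 0.005], [0.0029, -0.0003, -0.0148, -0.02, -4.6, 0.08, 0.005], [0.0029, -0.0003, -0.0148, -0.02, -4.6, 0.08, 0.005], [0.0029, -0.0003, -0.0148, -0.02, -4.6, 0.08, 0.005], [0.0029, -0.0003, -0.0148, -0.02, -4.6, 0.08, 0.005], [0.0029, -0.0003, -0.0148, -0.02, -4.6, 0.08, 0.005], [0.0029, -0.0003, -0.0148, -0.02, -4.6, 0.08, 0.005], [0.0029, -0.0003, -0.0148, -0.02, -4.6, 0.08, 0.005], [0.0029, -0.0003, -0.0148, -0.02, -4.6, 0.08, 0.005], [0.0029, -0.0003, -0.0148, -0.02, -4.6, 0.08, 0.005], [0.0029, -0.0003, -0.0148, -0.02, -4.6, 0.08, 0.005]]]
```

Emit:
arm_command(plan=[[[0.003,0,-0.015,0,-4.6,0,0.005],[0.003,0,-0.015,0,-4.6,0,0.005],[0.003,0,-0.015,0,-4.6,0,0.005],[0.003,0,-0.015,0,-4.6,0,0.005],[0.003,0,-0.015,0,-4.6,0,0.005],[0.003,0,-0.015,0,-4.6,0,0.005],[0.003,0,-0.015,0,-4.6,0,0.005],[0.003,0,-0.015,0,-4.6,0,0.005],[0,0,0,0,0,0,0.005]]])

```text
t: 16.1
tool_pos: [0.585, 0.1564, 0.2502]
tool_rot: [1.908, 1.781, -0.702]
contact_force: [0.6, -0.9, 0.1]
opening: 0.0152
```

Run:
```python
from h import *
o=state()
for c in("side","top"):
    im=get_image(c)
    marks(c,["spatula","spatula_tip","lid_lip"])
p=np.array(o["tool_pos"]);r=R.from_rotvec(o["tool_rot"])
print(np.degrees(np.arctan2(p[2]-.11,.284-p[1])),np.linalg.norm(p[1:]-[.284,.11]))
```

```text
{'t': 16.1, 'q': [-0.235, 0.003, 1.808, 0.871, 1.554, -0.264], 'tool_pos': [0.585, 0.156, 0.25], 'tool_rot': [1.908, 1.781, -0.702], 'contact_force': [0.573, -0.938, 0.118], 'opening': 0.015}
[[ 0.045  0.997 -0.069]
 [ 0.776 -0.078 -0.626]
 [-0.629 -0.026 -0.777]]
side spatula [(0.62, [0.5814, 0.1041, 0.2513])]
side spatula_tip [(0.88, [0.5914, 0.2527, 0.269])]
side lid_lip [(0.67, [0.5945, 0.2529, 0.2739])]
top spatula [(0.8, [0.5823, 0.1295, 0.2125]), (0.36, [0.5896, 0.2102, -0.0063])]
top spatula_tip [(0.77, [0.5913, 0.2216, 0.3246])]
top lid_lip [(0.72, [0.5943, 0.2526, 0.2732])]
47.6833492967223 0.18954171807130094
```

Run:
```python
from h import *
plan([([.588,.192,.240],tp(42),3),([.591,.228,.222],tp(36),4)],.005)
```

```text
7 max mm/deg 12.86157066613561 3.1603006186120965
[[[0.0102, 0.0007, -0.0078, -0.75, -3.05, 0.35, 0.005], [0.0098, 0.0007, -0.0083, -0.75, -3.05, 0.35, 0.005], [0.0093, 0.0008, -0.0088, -0.75, -3.05, 0.35, 0.005], [0.0094, 0.0001, -0.0037, 0.0, -1.5, 0.0, 0.005], [0.0093, 0.0001, -0.0039, 0.0, -1.5, 0.0, 0.005], [0.0092, 0.0001, -0.0042, 0.0, -1.5, 0.0, 0.005], [0.0091, 0.0001, -0.0044, 0.0, -1.5, -0.0, 0.005]]]
```

Emit:
arm_command(plan=[[[0.01,0.001,-0.008,-0.7,-3,0.3,0.005],[0.01,0.001,-0.008,-0.7,-3,0.3,0.005],[0.0095,0.001,-0.009,-0.7,-3,0.3,0.005],[0.0095,0,-0.004,0,-1.5,0,0.005],[0.0095,0,-0.004,0,-1.5,0,0.005],[0.009,0,-0.004,0,-1.5,0,0.005],[0.009,0,-0.0045,0,-1.5,0,0.005],[0,0,0,0,0,0,0.005]]])

```text
t: 17.17
tool_pos: [0.5911, 0.2262, 0.2121]
tool_rot: [1.726, 1.611, -0.902]
contact_force: [-0.4, -1.3, 1.1]
opening: 0.0148
```

Run:
```python
from h import *
o=state()
for c in("side","top"):
    im=get_image(c);cv2.imwrite(f"pics/{c}8.png",cv2.resize(im[100:400,150:500,::-1],None,fx=2,fy=2))
    marks(c,["spatula","spatula_tip","lid_lip","lid_hinge","stored_cup"])
```

```text
{'t': 17.167, 'q': [-0.02, 0.016, 1.774, 0.64, 1.375, -0.071], 'tool_pos': [0.591, 0.226, 0.212], 'tool_rot': [1.726, 1.611, -0.902], 'contact_force': [-0.416, -1.262, 1.055], 'opening': 0.015}
[[ 0.03   0.997 -0.075]
 [ 0.585 -0.079 -0.807]
 [-0.81  -0.02  -0.586]]
side spatula []
side spatula_tip [(0.68, [0.5967, 0.2627, 0.3157])]
side lid_lip [(0.56, [0.5939, 0.2513, 0.278])]
side lid_hinge [(0.83, [0.5934, 0.2845, 0.1117])]
side stored_cup [(0.5, [0.6042, 0.1994, 0.0026])]
top spatula [(0.84, [0.59, 0.2198, 0.1762])]
top spatula_tip [(0.91, [0.5947, 0.2642, 0.3138])]
top lid_lip [(0.82, [0.5928, 0.2499, 0.2759])]
top lid_hinge [(0.57, [0.5967, 0.2859, 0.109])]
top stored_cup [(0.48, [0.6025, 0.2033, 0.0035])]
```

View pics/side8.png

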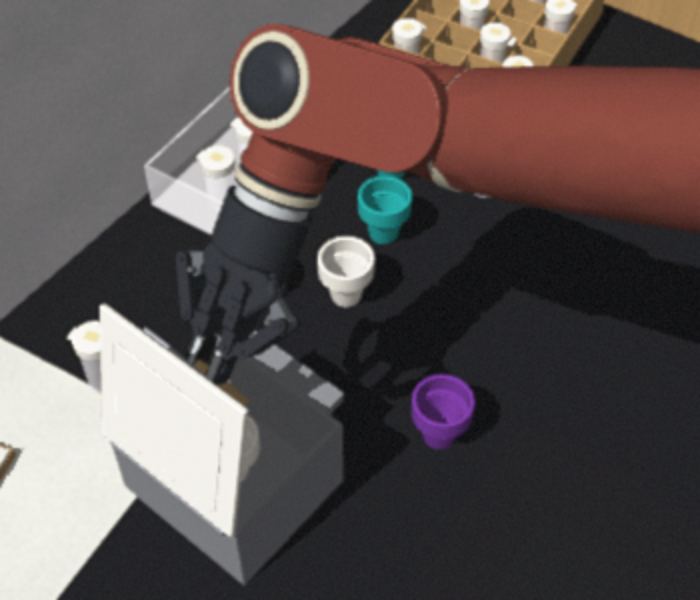

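The side view shows the lid near upright, about 1.38 rad. The blade has swung steep against the lip, and the stored cup is visible in the box. The lid is far past 0.35 rad, so I can push it back with the hand.

Emit:
arm_command(plan=[[[0.0063,0,-0.0088,0,0,0,0.005],[0.0063,0,-0.0088,0,0,0,0.005],[0.0063,0,-0.0088,0,0,0,0.005],[0.0063,0,-0.0088,0,0,0,0.005],[0.0063,0,-0.0088,0,0,0,0.005],[0.0063,0,-0.0088,0,0,0,0.005],[0,0,0,0,0,0,0.005]]])

```text
t: 18.35
tool_pos: [0.597, 0.2958, 0.2129]
tool_rot: [1.727, 1.608, -0.902]
contact_force: [0.1, -0.6, 1.0]
opening: 0.0146
```

Run:
```python
from h import *
o=state()
for c in("side","top"):
    im=get_image(c)
    marks(c,["spatula","spatula_tip","lid_lip","lid_hinge"])
```

```text
{'t': 18.35, 'q': [0.098, 0.054, 1.733, 0.642, 1.306, 0.027], 'tool_pos': [0.597, 0.296, 0.213], 'tool_rot': [1.727, 1.608, -0.902], 'contact_force': [0.108, -0.649, 0.968], 'opening': 0.015}
[[ 0.032  0.997 -0.076]
 [ 0.584 -0.08  -0.808]
 [-0.811 -0.018 -0.585]]
side spatula [(0.57, [0.5976, 0.287, 0.1773]), (0.22, [0.6024, 0.3375, 0.3176])]
side spatula_tip [(0.62, [0.5996, 0.3374, 0.3147])]
side lid_lip [(0.84, [0.6002, 0.3219, 0.273])]
side lid_hinge [(0.59, [0.5954, 0.285, 0.1111])]
top spatula [(0.77, [0.5987, 0.2881, 0.1742])]
top spatula_tip [(0.81, [0.6012, 0.3384, 0.3147])]
top lid_lip [(0.78, [0.5981, 0.3214, 0.2761]), (0.28, [0.5999, 0.3351, 0.3158])]
top lid_hinge [(0.79, [0.5962, 0.285, 0.1124]), (0.43, [0.6045, -0.3211, -0.0001])]
```

The lip is at (0.322,0.2745), so the lid stands at about 1.80 rad. Now to back off and lay the spatula down.

Run:
```python
from h import *
plan([([.588,.17,.235],tp(36),6),([.555,.0,.235],tp(8),6),([.525,-.15,.17],tp(-20),6)],.005)
```

```text
18 max mm/deg 28.91262699928874 4.67
[[[-0.015, 0.0001, 0.0145, -0.2, 0.04, 0.07, 0.005], [-0.015, 0.0, 0.0145, -0.2, 0.04, 0.07, 0.005], [-0.015, 0.0, 0.0145, -0.2, 0.04, 0.07, 0.005], [-0.015, -0.0, 0.0145, -0.2, 0.04, 0.07, 0.005], [-0.015, -0.0001, 0.0145, -0.2, 0.04, 0.07, 0.005], [-0.015, -0.0001, 0.0145, -0.2, 0.04, 0.07, 0.005], [-0.0168, -0.0035, 0.0232, 0.0, -4.67, 0.0, 0.005], [-0.0149, -0.0035, 0.0245, -0.0, -4.67, 0.0, 0.005], [-0.0129, -0.0035, 0.0256, 0.0, -4.67, -0.0, 0.005], [-0.0107, -0.0035, 0.0266, 0.0, -4.67, 0.0, 0.005], [-0.0085, -0.0035, 0.0273, 0.0, -4.67, 0.0, 0.005], [-0.0063, -0.0035, 0.028, -0.0, -4.67, 0.0, 0.005], [0.0072, -0.0032, 0.0265, 0.0, -4.67, 0.0, 0.005], [0.0093, -0.0032, 0.0259, 0.0, -4.67, -0.0, 0.005], [0.0114, -0.0032, 0.025, -0.0, -4.67, 0.0, 0.005], [0.0134, -0.0032, 0.024, 0.0, -4.67, -0.0, 0.005], [0.0153, -0.0032, 0.0228, 0.0, -4.67, -0.0, 0.005], [0.0171, -0.0032, 0.0215, -0.0, -4.67, 0.0, 0.005]]]
```

Emit:
arm_command(plan=[[[-0.015,0,0.0145,-0.2,0,0,0.005],[-0.015,0,0.0145,-0.2,0,0,0.005],[-0.015,0,0.0145,-0.2,0,0,0.005],[-0.015,0,0.0145,-0.2,0,0,0.005],[-0.015,0,0.0145,-0.2,0,0,0.005],[-0.015,0,0.0145,-0.2,0,0,0.005],[-0.017,-0.0035,0.023,0,-4.7,0,0.005],[-0.015,-0.0035,0.0245,0,-4.7,0,0.005],[-0.013,-0.0035,0.0255,0,-4.7,0,0.005],[-0.0105,-0.0035,0.0265,0,-4.7,0,0.005],[-0.0085,-0.0035,0.0275,0,-4.7,0,0.005],[-0.0065,-0.0035,0.028,0,-4.7,0,0.005],[0.007,-0.003,0.0265,0,-4.7,0,0.005],[0.009,-0.003,0.026,0,-4.7,0,0.005],[0.0115,-0.003,0.025,0,-4.7,0,0.005],[0.0135,-0.003,0.024,0,-4.7,0,0.005],[0.0155,-0.003,0.023,0,-4.7,0,0.005],[0.017,-0.003,0.015,0,-4.7,0,0.005],[0,0,0,0,0,0,0.005]]])

```text
t: 20.43
tool_pos: [0.521, -0.17, 0.173]
tool_rot: [0.941, 0.887, -1.44]
contact_force: [-0.9, 0.8, -1.5]
opening: 0.0152
```

Run:
```python
from h import *
o=state()
for c in("side","top"):
    im=get_image(c)
    marks(c,["spatula","spatula_tip","lid_lip","cup","stored_cup"])
```

```text
{'t': 20.433, 'q': [-0.252, -0.1, 1.901, -0.417, 1.296, -0.076], 'tool_pos': [0.521, -0.17, 0.173], 'tool_rot': [0.941, 0.887, -1.44], 'contact_force': [-0.864, 0.759, -1.521], 'opening': 0.015}
[[-0.036  0.997 -0.062]
 [-0.393 -0.072 -0.917]
 [-0.919 -0.009  0.395]]
side spatula []
side spatula_tip [(0.72, [0.5269, -0.065, 0.1547])]
side lid_lip [(0.97, [0.5997, 0.3194, 0.2709])]
side cup [(0.85, [0.7153, -0.2633, 0.0012]), (0.75, [0.6408, -0.0605, -0.0]), (0.74, [0.7398, 0.005, 0.0018])]
side stored_cup [(0.77, [0.5983, 0.1992, 0.0023])]
top spatula [(0.92, [0.523, -0.2071, 0.1855])]
top spatula_tip [(0.69, [0.5295, -0.0666, 0.1617])]
top lid_lip [(0.6, [0.5952, 0.3206, 0.2737])]
top cup [(0.62, [0.4544, 0.0333, -0.0001]), (0.61, [0.7391, 0.0122, -0.0002]), (0.6, [0.7126, -0.2604, 0.0013])]
top stored_cup [(0.93, [0.5999, 0.2056, 0.0032])]
```

Run:
```python
from h import *
plan([([.524,-.165,.05],tp(-8),7),([.524,-.165,.016],tp(-8),3)],.005)
```

```text
10 max mm/deg 18.29398808352077 2.1800458710770285
[[[0.0165, -0.0001, -0.0079, -0.01, 2.18, 0.01, 0.005], [0.0168, -0.0001, -0.0072, -0.01, 2.18, 0.01, 0.005], [0.017, -0.0001, -0.0066, -0.01, 2.18, 0.01, 0.005], [0.0173, -0.0001, -0.0059, -0.01, 2.18, 0.01, 0.005], [0.0175, -0.0001, -0.0053, -0.01, 2.18, 0.01, 0.005], [0.0177, -0.0001, -0.0046, -0.01, 2.18, 0.01, 0.005], [0.0178, -0.0001, -0.0039, -0.01, 2.18, 0.01, 0.005], [0.0112, 0.0, -0.0016, 0.0, 0.0, 0.0, 0.005], [0.0112, 0.0, -0.0016, 0.0, 0.0, 0.0, 0.005], [0.0112, 0.0, -0.0016, 0.0, -0.0, 0.0, 0.005]]]
```

Emit:
arm_command(plan=[[[0.0165,0,-0.008,0,2.2,0,0.005],[0.017,0,-0.007,0,2.2,0,0.005],[0.017,0,-0.0065,0,2.2,0,0.005],[0.017,0,-0.006,0,2.2,0,0.005],[0.017,0,-0.005,0,2.2,0,0.005],[0.017,0,-0.0045,0,2.2,0,0.005],[0.016,0,-0.004,0,2.2,0,0.005],[0.01,0,-0.0015,0,0,0,0.005],[0.008,0,-0.0015,0,0,0,0.005],[0,0,0,0,0,0,0.005]]])

```text
t: 21.87
tool_pos: [0.5283, -0.1631, 0.0328]
tool_rot: [1.166, 1.079, -1.316]
contact_force: [0.0, 0.6, -0.7]
opening: 0.0148
```

Run:
```python
from h import *
o=state()
for c in("side","top"):
    im=get_image(c)
    marks(c,["spatula","spatula_tip"])
```

```text
{'t': 21.867, 'q': [-0.374, 0.076, 1.948, -0.135, 1.076, -0.242], 'tool_pos': [0.528, -0.163, 0.033], 'tool_rot': [1.166, 1.079, -1.316], 'contact_force': [0.027, 0.566, -0.738], 'opening': 0.015}
[[-0.002  0.998 -0.07 ]
 [-0.127 -0.069 -0.989]
 [-0.992  0.007  0.127]]
side spatula [(0.89, [0.5272, -0.2022, 0.0318]), (0.73, [0.5336, -0.0589, 0.0426])]
side spatula_tip [(0.76, [0.533, -0.057, 0.0449])]
top spatula [(0.77, [0.5291, -0.1981, 0.0309]), (0.31, [0.5972, 0.2859, 0.1106])]
top spatula_tip [(0.87, [0.5345, -0.0587, 0.0473]), (0.46, [0.6412, -0.0603, -0.0006]), (0.21, [0.5289, -0.2004, 0.0299])]
```

Emit:
arm_command(plan=[[[0.009,0,-0.001,0,0,0,0.005],[0.009,0,-0.001,0,0,0,0.005],[0.006,0,-0.001,0,0,0,0.005],[0.002,0,0,0,0,0,0.005],[0,0,0,0,0,0,0.005]]])

```text
t: 22.58
tool_pos: [0.5324, -0.1641, 0.0093]
tool_rot: [1.167, 1.071, -1.309]
contact_force: [-0.2, -0.0, -0.3]
opening: 0.0147
```

Emit:
arm_command(plan=[[[0,0,0,0,0,0,0.05],[0,0,0,0,0,0,0.05],[0,0,0,0,0,0,0.05],[0,0,0,0,0,0,0.05],[0,0,0,0,0,0,0.05],[-0.01,0,0,0,0,0,0.05],[-0.02,0,0,0,0,0,0.05],[-0.025,0,0,0,0,0,0.07],[-0.025,0,0,0,0,0,0.08],[-0.025,0,0,0,0,0,0.08],[-0.015,0,0,0,0,0,0.08],[0,0,0,0,0,0,0.08]]])

```text
t: 23.58
tool_pos: [0.5313, -0.1477, 0.1375]
tool_rot: [1.168, 1.07, -1.309]
contact_force: [1.0, -0.5, 1.3]
opening: 0.08
```

Run:
```python
from h import *
o=state()
for c in("side","top"):
    im=get_image(c);cv2.imwrite(f"pics/{c}9.png",im[:,:,::-1])
    marks(c,["spatula","spatula_tip","lid_lip","box","stored_cup"]);marks(c,["cup"],k=6)
a=cv2.imread("pics/side9.png")[150:400,180:460];b=cv2.imread("pics/top9.png")[130:330,150:430]
cv2.imwrite("pics/both9.png",np.vstack([cv2.resize(x,(0,0),fx=1.33,fy=1.33) for x in(a,b)]))
```

```text
{'t': 23.583, 'q': [-0.345, -0.069, 1.899, -0.126, 1.262, -0.24], 'tool_pos': [0.531, -0.148, 0.138], 'tool_rot': [1.168, 1.07, -1.309], 'contact_force': [0.988, -0.499, 1.315], 'opening': 0.08}
[[ 0.008  0.998 -0.07 ]
 [-0.13  -0.068 -0.989]
 [-0.991  0.017  0.13 ]]
side spatula [(0.66, [0.5326, -0.2045, 0.0031])]
side spatula_tip [(0.97, [0.5348, -0.0577, 0.013])]
side lid_lip [(0.76, [0.6005, 0.3209, 0.273])]
side box [(0.77, [0.5919, 0.2084, 0.0017])]
side stored_cup [(0.76, [0.6004, 0.1996, 0.0043])]
side cup [(0.93, [0.4458, 0.0329, 0.0022]), (0.92, [0.7388, 0.0046, -0.0005]), (0.86, [0.6589, -0.1726, 0.0035]), (0.75, [0.6433, -0.0605, 0.0006])]
top spatula [(0.67, [0.5934, 0.2828, 0.1099]), (0.55, [0.5332, -0.1992, 0.001])]
top spatula_tip [(0.89, [0.5364, -0.0604, 0.0123])]
top lid_lip [(0.77, [0.597, 0.3208, 0.2728])]
top box [(0.9, [0.5899, 0.2129, -0.0072]), (0.6, [0.5265, -0.1956, -0.0005])]
top stored_cup [(0.8, [0.6011, 0.2018, 0.0015])]
top cup [(0.88, [0.6578, -0.1646, -0.0065]), (0.81, [0.7411, 0.0099, -0.0016]), (0.73, [0.6403, -0.0609, -0.0011]), (0.61, [0.7138, -0.2608, 0.0006]), (0.57, [0.4516, 0.037, -0.0034])]
```

View pics/both9.png

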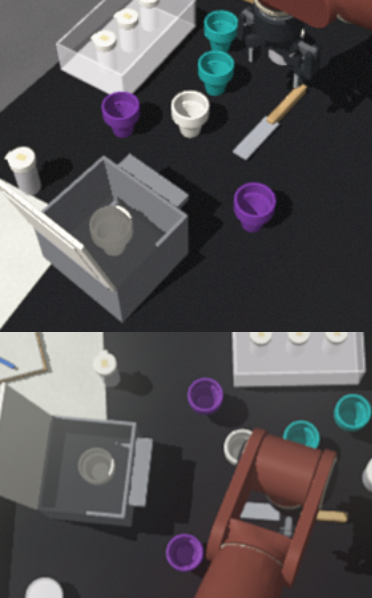

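The spatula lies flat at bottom centre, and the lid is fully back. The stored cup is in the box at about (110,230) in the side half. The loose white cup stands at (190,112) in the side half. Averaged positions: loose cup (0.641,-0.060), stored cup (0.601,0.2015). Next is the cup grasp.

Run:
```python
from h import *
plan([([.641,-.0605,.13],tp(0),6)],.0854)
```

```text
6 max mm/deg 23.690082313069325 1.222620137246234
[[[-0.0015, 0.0177, -0.0156, 0.0, 1.22, -0.08, 0.0854], [-0.0012, 0.0177, -0.0157, 0.0, 1.22, -0.08, 0.0854], [-0.0009, 0.0177, -0.0157, 0.0, 1.22, -0.08, 0.0854], [-0.0006, 0.0177, -0.0157, 0.0, 1.22, -0.08, 0.0854], [-0.0003, 0.0177, -0.0157, 0.0, 1.22, -0.08, 0.0854], [0.0, 0.0177, -0.0157, 0.0, 1.22, -0.08, 0.0854]]]
```

Emit:
arm_command(plan=[[[-0.0015,0.018,-0.0155,0,1.2,0,0.085],[-0.001,0.018,-0.0155,0,1.2,0,0.085],[-0.001,0.018,-0.0155,0,1.2,0,0.085],[-0.0005,0.018,-0.0155,0,1.2,0,0.085],[0,0.018,-0.0155,0,1.2,0,0.085],[0,0.01,-0.008,0,1.2,0,0.085],[0,0,0,0,0,0,0.085],[0,0,0,0,0,0,0.085]]])

```text
t: 24.95
tool_pos: [0.6386, -0.0656, 0.1292]
tool_rot: [1.266, 1.172, -1.254]
contact_force: [-0.2, 0.3, -0.4]
opening: 0.0851
```

Run:
```python
from h import *
state()
get_image("side");marks("side",["cup"],k=5)
plan([([.641,-.0605,.125],tp(0),2),([.641,-.0605,.044],tp(0),5)],.0854)
```

```text
{'t': 24.95, 'q': [-0.22, 0.167, 1.664, 0.004, 1.303, -0.151], 'tool_pos': [0.639, -0.066, 0.129], 'tool_rot': [1.266, 1.172, -1.254], 'contact_force': [-0.204, 0.324, -0.381], 'opening': 0.085}
[[ 0.008  0.998 -0.07 ]
 [ 0.002 -0.07  -0.998]
 [-1.     0.008 -0.003]]
side cup [(0.88, [0.7152, -0.2627, 0.0007]), (0.87, [0.6404, -0.0617, 0.0013]), (0.75, [0.7387, 0.0058, 0.0005]), (0.69, [0.6584, -0.1711, 0.0027]), (0.59, [0.446, 0.0353, 0.0022])]
7 max mm/deg 16.2 0.2395829710142188
[[[0.0021, 0.0013, -0.0028, -0.03, -0.09, -0.22, 0.0854], [0.0021, 0.0013, -0.0028, -0.03, -0.09, -0.22, 0.0854], [0.0162, 0.0, -0.0, 0.0, 0.0, 0.0, 0.0854], [0.0162, 0.0, -0.0, 0.0, 0.0, 0.0, 0.0854], [0.0162, 0.0, -0.0, 0.0, 0.0, 0.0, 0.0854], [0.0162, 0.0, -0.0, 0.0, 0.0, 0.0, 0.0854], [0.0162, 0.0, -0.0, -0.0, 0.0, 0.0, 0.0854]]]
```

Emit:
arm_command(plan=[[[0.002,0.0013,-0.003,0,0,0,0.085],[0.002,0.0013,-0.003,0,0,0,0.085],[0.0162,0,0,0,0,0,0.085],[0.0162,0,0,0,0,0,0.085],[0.0162,0,0,0,0,0,0.085],[0.015,0,0,0,0,0,0.085],[0.008,0,0,0,0,0,0.085],[0,0,0,0,0,0,0.085],[0,0,0,0,0,0,0.085]]])

```text
t: 25.8
tool_pos: [0.6392, -0.061, 0.0521]
tool_rot: [1.269, 1.166, -1.256]
contact_force: [0.1, 0.3, 0.2]
opening: 0.085
```

Run:
```python
from h import *
state()
plan([([.641,-.0605,.044],tp(0),1)],.0854)
```

```text
{'t': 25.8, 'q': [-0.212, 0.253, 1.706, 0.002, 1.173, -0.139], 'tool_pos': [0.639, -0.061, 0.052], 'tool_rot': [1.269, 1.166, -1.256], 'contact_force': [0.073, 0.267, 0.168], 'opening': 0.085}
[[ 0.01   0.997 -0.074]
 [ 0.    -0.074 -0.997]
 [-1.     0.01  -0.001]]
1 max mm/deg 8.278284846512591 0.6153048025166065
[[[0.0081, 0.0016, -0.0006, -0.25, -0.05, -0.56, 0.0854]]]
```

Emit:
arm_command(plan=[[[0.008,0.0016,-0.0005,0,0,-0.5,0.085],[0,0,0,0,0,0,0.085],[0,0,0,0,0,0,0.055],[0,0,0,0,0,0,0.055],[0,0,0,0,0,0,0.055],[0,0,0,0,0,0,0.055],[0,0,0,0,0,0,0.055],[0,0,0,0,0,0,0.055]]], squeeze=30)

```text
t: 26.47
tool_pos: [0.644, -0.0612, 0.0482]
tool_rot: [1.267, 1.167, -1.259]
contact_force: [0.6, -0.2, -1.2]
opening: 0.0635
```

Run:
```python
from h import *
o=state();p=np.array(o["tool_pos"])
# carried cup axis ~ (.641,-.0603) in y relative to TCP; lift, traverse, hover over stored cup
off=np.array([.0,-.0603-p[1]])
print("off",off)
plan([(p+[0,0,.16],tp(0),7),([.601,.2015-off[1],.20],tp(0),10)],.055)
```

```text
{'t': 26.467, 'q': [-0.21, 0.269, 1.693, 0.001, 1.172, -0.136], 'tool_pos': [0.644, -0.061, 0.048], 'tool_rot': [1.267, 1.167, -1.259], 'contact_force': [0.577, -0.205, -1.242], 'opening': 0.064}
[[ 0.007  0.997 -0.074]
 [-0.001 -0.074 -0.997]
 [-1.     0.007  0.   ]]
off [0.         0.00085622]
17 max mm/deg 26.523385907534507 0.07211102550927978
[[[-0.0229, 0.0002, 0.0, -0.04, 0.0, -0.06, 0.055], [-0.0229, 0.0001, 0.0, -0.04, 0.0, -0.06, 0.055], [-0.0229, 0.0001, 0.0, -0.04, 0.0, -0.06, 0.055], [-0.0229, 0.0001, 0.0, -0.04, 0.0, -0.06, 0.055], [-0.0229, 0.0001, 0.0, -0.04, 0.0, -0.06, 0.055], [-0.0229, 0.0, 0.0, -0.04, 0.0, -0.06, 0.055], [-0.0229, 0.0, 0.0, -0.04, 0.0, -0.06, 0.055], [0.0008, -0.0061, -0.0258, 0.0, 0.0, 0.0, 0.055], [0.0008, -0.0061, -0.0258, 0.0, 0.0, 0.0, 0.055], [0.0008, -0.0061, -0.0258, 0.0, 0.0, 0.0, 0.055], [0.0008, -0.0061, -0.0258, 0.0, 0.0, 0.0, 0.055], [0.0008, -0.0061, -0.0258, -0.0, 0.0, -0.0, 0.055], [0.0008, -0.0061, -0.0258, 0.0, 0.0, 0.0, 0.055], [0.0008, -0.0061, -0.0258, 0.0, 0.0, -0.0, 0.055], [0.0008, -0.0061, -0.0258, 0.0, 0.0, 0.0, 0.055], [0.0008, -0.0061, -0.0258, 0.0, 0.0, 0.0, 0.055], [0.0008, -0.0061, -0.0258, 0.0, 0.0, 0.0, 0.055]]]
```

Emit:
arm_command(plan=[[[-0.01,0,0,0,0,0,0.055],[-0.02,0,0,0,0,0,0.055],[-0.025,0,0,0,0,0,0.055],[-0.025,0,0,0,0,0,0.055],[-0.025,0,0,0,0,0,0.055],[-0.025,0,0,0,0,0,0.055],[-0.02,0,0,0,0,0,0.055],[0,-0.004,-0.015,0,0,0,0.055],[0,-0.006,-0.025,0,0,0,0.055],[0,-0.006,-0.026,0,0,0,0.055],[0,-0.006,-0.026,0,0,0,0.055],[0,-0.006,-0.026,0,0,0,0.055],[0,-0.006,-0.026,0,0,0,0.055],[0,-0.006,-0.026,0,0,0,0.055],[0,-0.006,-0.026,0,0,0,0.055],[0,-0.006,-0.025,0,0,0,0.055],[0,-0.005,-0.02,0,0,0,0.055],[0,0,0,0,0,0,0.055],[0,0,0,0,0,0,0.055]]])

```text
t: 28.05
tool_pos: [0.5924, 0.2032, 0.2024]
tool_rot: [1.264, 1.177, -1.264]
contact_force: [0.6, -0.4, -0.9]
opening: 0.0639
```

Run:
```python
from h import *
o=state()
for c in("side","top"):
    im=get_image(c);marks(c,["cup","stored_cup"],k=6)
plan([([.6035,.2025,.17],tp(0),3)],.055)
```

```text
{'t': 28.05, 'q': [0.21, 0.076, 1.638, 0.003, 1.431, 0.284], 'tool_pos': [0.592, 0.203, 0.202], 'tool_rot': [1.264, 1.177, -1.264], 'contact_force': [0.63, -0.355, -0.942], 'opening': 0.064}
[[-0.003  0.997 -0.074]
 [ 0.003 -0.074 -0.997]
 [-1.    -0.003 -0.003]]
side cup [(0.93, [0.5927, 0.2016, 0.1541]), (0.66, [0.5828, 0.1048, 0.1002]), (0.65, [0.7394, 0.0041, 0.0025]), (0.57, [0.445, 0.0356, 0.0006])]
side stored_cup [(0.67, [0.6013, 0.1971, 0.0052])]
top cup [(0.7, [0.6605, -0.1641, -0.0044]), (0.66, [0.7122, -0.2573, 0.0007]), (0.62, [0.4504, 0.0374, -0.001]), (0.61, [0.7416, 0.0063, -0.0001])]
top stored_cup [(0.66, [0.6002, 0.2053, 0.0038]), (0.18, [0.5939, 0.2881, 0.1107])]
3 max mm/deg 11.57972365818805 0.16431676725154984
[[[0.0111, 0.0032, -0.0008, -0.15, -0.06, 0.03, 0.055], [0.0111, 0.0032, -0.0008, -0.15, -0.06, 0.03, 0.055], [0.0111, 0.0031, -0.0008, -0.15, -0.06, 0.03, 0.055]]]
```

Run:
```python
from h import *
plan([([.601,.2025,.14],tp(0),5)],.055)
```

```text
5 max mm/deg 12.783192089615175 0.09695359714832658
[[[0.0127, 0.0014, -0.0004, -0.09, -0.03, 0.02, 0.055], [0.0127, 0.0014, -0.0004, -0.09, -0.03, 0.02, 0.055], [0.0127, 0.0014, -0.0004, -0.09, -0.03, 0.02, 0.055], [0.0127, 0.0014, -0.0004, -0.09, -0.03, 0.02, 0.055], [0.0127, 0.0014, -0.0004, -0.09, -0.03, 0.02, 0.055]]]
```

Emit:
arm_command(plan=[[[0.012,0.0017,0,0,0,0,0.055],[0.012,0.0017,0,0,0,0,0.055],[0.012,0.0017,0,0,0,0,0.055],[0.012,0.0017,0,0,0,0,0.055],[0.012,0.0017,0,0,0,0,0.055],[0,0,0,0,0,0,0.055],[0,0,0,0,0,0,0.055]]])

```text
t: 28.93
tool_pos: [0.603, 0.1969, 0.1344]
tool_rot: [1.269, 1.174, -1.272]
contact_force: [-0.7, 0.0, -0.2]
opening: 0.0637
```

Run:
```python
from h import *
o=state()
for c in("side","top"):
    im=get_image(c);marks(c,["cup","stored_cup"],k=2)
    u,v=map(int,proj(c,[.6,.2,.1]));cv2.imwrite(f"pics/{c}10.png",cv2.resize(im[v-50:v+50,u-60:u+60,::-1],None,fx=3.3,fy=3.3,interpolation=2))
cv2.imwrite("pics/both10.png",np.hstack([cv2.imread(f"pics/{c}10.png") for c in("side","top")]))
plan([([.601,.2025,.12],tp(0),2)],.055)
```

```text
{'t': 28.933, 'q': [0.197, 0.152, 1.672, 0.003, 1.321, 0.279], 'tool_pos': [0.603, 0.197, 0.134], 'tool_rot': [1.269, 1.174, -1.272], 'contact_force': [-0.69, 0.024, -0.152], 'opening': 0.064}
[[-0.005  0.997 -0.083]
 [ 0.002 -0.083 -0.997]
 [-1.    -0.005 -0.002]]
side cup [(0.77, [0.7161, -0.265, 0.0001]), (0.67, [0.6052, 0.197, 0.0887])]
side stored_cup [(0.56, [0.6028, 0.1991, 0.0045]), (0.49, [0.6024, 0.1973, 0.0891])]
top cup [(0.84, [0.453, 0.0394, -0.0016]), (0.76, [0.7403, 0.0098, 0.0013])]
top stored_cup [(0.72, [0.59, 0.2113, -0.0053]), (0.54, [0.6028, 0.2027, 0.0039])]
2 max mm/deg 9.089004345911603 0.36932370625238775
[[[0.0086, -0.0017, -0.0024, -0.36, -0.08, 0.02, 0.055], [0.0086, -0.0017, -0.0024, -0.36, -0.08, 0.02, 0.055]]]
```

View pics/both10.png

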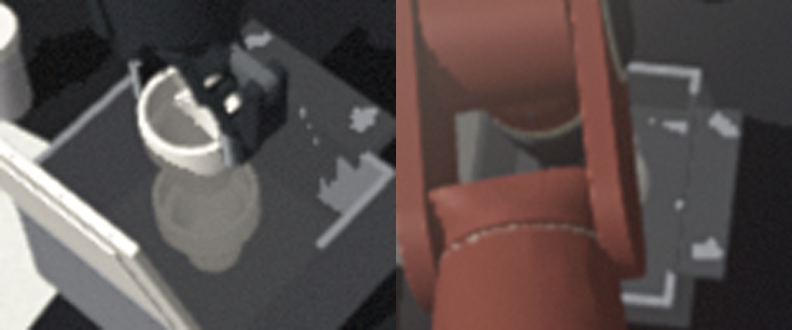

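The cup hangs upright directly above the stored cup: in the left half, the held rim is at (185,120) and the stored rim at (205,195). I correct +5 mm in y and descend gently.

Emit:
arm_command(plan=[[[0.004,-0.0015,-0.0025,-0.3,0,0,0.055],[0.004,-0.0005,-0.0025,-0.3,0,0,0.055],[0,0,0,0,0,0,0.055]]])

```text
t: 29.48
tool_pos: [0.6035, 0.2033, 0.1308]
tool_rot: [1.266, 1.175, -1.257]
contact_force: [0.3, -0.2, -0.0]
opening: 0.0639
```

Emit:
arm_command(plan=[[[0.004,0,0,0,0,0,0.055],[0.004,0,0,0,0,0,0.055],[0.004,0,0,0,0,0,0.055],[0,0,0,0,0,0,0.055]]])

```text
t: 29.82
tool_pos: [0.6034, 0.2039, 0.1177]
tool_rot: [1.265, 1.176, -1.256]
contact_force: [-0.7, 0.3, -1.6]
opening: 0.0636
```

Emit:
arm_command(plan=[[[0.004,-0.0015,0.002,0,0,0,0.055],[0.004,0,0,0,0,0,0.055],[0.004,0,0,0,0,0,0.055],[0,0,0,0,0,0,0.055]]])

```text
t: 30.15
tool_pos: [0.6013, 0.2016, 0.1037]
tool_rot: [1.265, 1.176, -1.257]
contact_force: [-0.9, -0.0, -0.7]
opening: 0.0635
```

Emit:
arm_command(plan=[[[0.004,0,0,0,0,0,0.055],[0.004,0,0,0,0,0,0.055],[0,0,0,0,0,0,0.055]]])

```text
t: 30.4
tool_pos: [0.6013, 0.2015, 0.0948]
tool_rot: [1.265, 1.176, -1.257]
contact_force: [-0.7, -0.2, -0.5]
opening: 0.0633
```

Run:
```python
from h import *
o=state()
for c in("side","top"):
    im=get_image(c);marks(c,["cup","stored_cup"],k=2)
```

```text
{'t': 30.4, 'q': [0.205, 0.188, 1.702, 0.003, 1.248, 0.274], 'tool_pos': [0.601, 0.201, 0.095], 'tool_rot': [1.265, 1.176, -1.257], 'contact_force': [-0.712, -0.249, -0.526], 'opening': 0.063}
[[ 0.003  0.998 -0.07 ]
 [ 0.004 -0.07  -0.998]
 [-1.     0.002 -0.004]]
side cup [(0.84, [0.7173, -0.2646, 0.0007]), (0.78, [0.4465, 0.0321, 0.0005])]
side stored_cup [(0.64, [0.6006, 0.196, 0.0091])]
top cup [(0.84, [0.7143, -0.2604, 0.0003]), (0.67, [0.6613, -0.1626, -0.0028])]
top stored_cup [(0.49, [0.6015, 0.2039, 0.0019])]
```

Foot is at about z 0.047, inside the stored cup with no reaction force. Home should be near TCP z 0.078.

Emit:
arm_command(plan=[[[0.004,0,0,0,0,0,0.055],[0.003,0,0,0,0,0,0.055],[0,0,0,0,0,0,0.055]]])

```text
t: 30.95
tool_pos: [0.6026, 0.2018, 0.0895]
tool_rot: [1.267, 1.174, -1.254]
contact_force: [-0.8, 0.3, -0.6]
opening: 0.0637
```

Emit:
arm_command(plan=[[[0.003,0,0,0,0,0,0.055],[0.002,0,0,0,0,0,0.055],[0,0,0,0,0,0,0.055]]])

```text
t: 31.2
tool_pos: [0.6025, 0.2018, 0.0836]
tool_rot: [1.267, 1.174, -1.255]
contact_force: [0.1, 0.5, 0.1]
opening: 0.0636
```

Emit:
arm_command(plan=[[[0.002,0,0,0,0,0,0.055],[0,0,0,0,0,0,0.055]]])

```text
t: 31.37
tool_pos: [0.6023, 0.2018, 0.0811]
tool_rot: [1.266, 1.175, -1.255]
contact_force: [0.1, 0.5, -1.7]
opening: 0.0633
```

Emit:
arm_command(plan=[[[0.0015,0,0,0,0,0,0.055],[0,0,0,0,0,0,0.055]]])

```text
t: 31.53
tool_pos: [0.6023, 0.2018, 0.0794]
tool_rot: [1.266, 1.175, -1.255]
contact_force: [0.2, 0.1, -0.6]
opening: 0.064
```

Emit:
arm_command(plan=[[[0.001,0,0,0,0,0,0.055],[0,0,0,0,0,0,0.055]]])

```text
t: 31.7
tool_pos: [0.6022, 0.2018, 0.0784]
tool_rot: [1.266, 1.175, -1.255]
contact_force: [-0.2, 0.7, 0.2]
opening: 0.0636
```

Emit:
arm_command(plan=[[[0.001,0,0,0,0,0,0.055],[0,0,0,0,0,0,0.055]]])

```text
t: 31.87
tool_pos: [0.6023, 0.2018, 0.0774]
tool_rot: [1.266, 1.175, -1.255]
contact_force: [-0.2, -0.2, -1.0]
opening: 0.0638
```

Emit:
arm_command(plan=[[[0.001,0,0,0,0,0,0.055],[0,0,0,0,0,0,0.055],[0,0,0,0,0,0,0.066],[0,0,0,0,0,0,0.07],[0,0,0,0,0,0,0.075],[0,0,0,0,0,0,0.08],[0,0,0,0,0,0,0.08],[0,0,0,0,0,0,0.08],[-0.008,0,0,0,0,0,0.08],[-0.015,0,0,0,0,0,0.08],[-0.02,0,0,0,0,0,0.08],[-0.025,0,0,0,0,0,0.08],[-0.03,0,0,0,0,0,0.08],[-0.03,0,0.03,0,0,0,0.08],[-0.02,0,0.035,0,0,0,0.08],[0,0,0.035,0,0,0,0.08],[0,0,0.035,0,0,0,0.08],[0,0,0.03,0,0,0,0.08],[0,0,0.02,0,0,0,0.08],[0,0,0,0,0,0,0.08]]])

```text
t: 33.53
tool_pos: [0.5894, 0.011, 0.2398]
tool_rot: [1.265, 1.168, -1.245]
contact_force: [-0.8, -0.2, 0.5]
opening: 0.0801
```

Run:
```python
from h import *
o=state()
for c in("side","top"):
    im=get_image(c);marks(c,["stored_cup"],k=3);marks(c,["cup"],k=6);marks(c,["lid_lip","spatula","spatula_tip","pot","vial","dish"],k=1)
    u,v=map(int,proj(c,[.6,.2,.08]));cv2.imwrite(f"pics/{c}11.png",cv2.resize(im[v-50:v+50,u-60:u+60,::-1],None,fx=3.3,fy=3.3,interpolation=2))
    print("rim should be at crop px",[3.3*(a-b) for a,b in zip(proj(c,[.602,.2015,.1]),(u-60,v-50))])
cv2.imwrite("pics/both11.png",np.hstack([cv2.imread(f"pics/{c}11.png") for c in("side","top")]))
```

```text
{'t': 33.533, 'q': [-0.109, -0.046, 1.698, 0.003, 1.475, -0.045], 'tool_pos': [0.589, 0.011, 0.24], 'tool_rot': [1.265, 1.168, -1.245], 'contact_force': [-0.771, -0.202, 0.537], 'opening': 0.08}
[[ 0.015  0.998 -0.064]
 [ 0.001 -0.064 -0.998]
 [-1.     0.015 -0.002]]
side stored_cup [(0.73, [0.6026, 0.1987, 0.0032]), (0.28, [0.6054, -0.3152, 0.005])]
side cup [(0.81, [0.4467, 0.0361, 0.0028]), (0.7, [0.7387, 0.0055, -0.0006]), (0.69, [0.6015, 0.2005, 0.0257]), (0.63, [0.7142, -0.2626, 0.0017]), (0.58, [0.6611, -0.1703, 0.0014])]
side lid_lip [(0.69, [0.6014, 0.3222, 0.2743])]
side spatula [(0.88, [0.5339, -0.2073, 0.0034])]
side spatula_tip [(0.8, [0.5379, -0.0611, 0.0105])]
side pot [(0.71, [0.6049, -0.3198, 0.0035])]
side vial [(0.87, [0.7887, 0.1951, 0.003])]
side dish [(0.69, [0.3671, 0.285, 0.0032])]
rim should be at crop px [np.float64(192.82668102898674), np.float64(150.23887388112257)]
top stored_cup [(0.62, [0.6012, 0.2018, 0.0059])]
top cup [(0.84, [0.5975, 0.2021, 0.0269]), (0.68, [0.7152, -0.2585, 0.0004]), (0.66, [0.66, -0.1609, -0.0043])]
top lid_lip [(0.64, [0.5988, 0.3226, 0.2766])]
top spatula []
top spatula_tip [(0.81, [0.5357, -0.0578, 0.0127])]
top pot [(0.75, [0.6006, -0.3176, -0.0003])]
top vial [(0.71, [0.7874, 0.1959, -0.0045])]
top dish [(0.93, [0.3685, 0.2854, 0.0033])]
rim should be at crop px [np.float64(191.9179724725524), np.float64(159.09141163986249)]
```

View pics/both11.png

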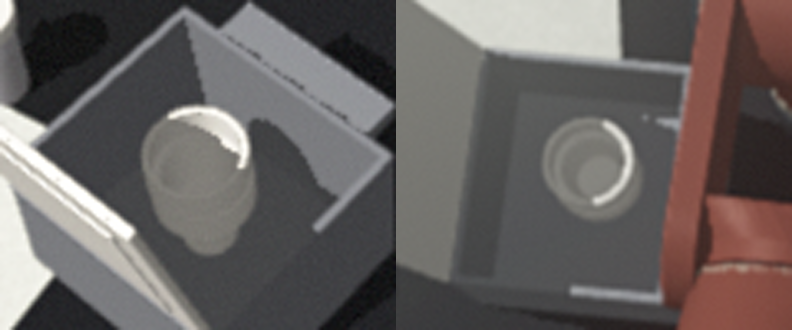

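The side crop shows a double-height stack standing upright in the box, rim centre about (197,150), against (193,150) predicted for a fully home cup at (0.602,0.2015). The top view agrees. Handing in.

```bash
python3 -c "
from h import *
print(finish_job())"
```

```text
the job is handed in; nothing more can be done
None
```

The job is handed in: the loose cup is nested in the stored cup, the lid is back near its stop, and the spatula lies flat on the bench clear of the box. The whole run took about 34 s of the 72 s allowed. `finish_job` gave no verdict, so these results rest on my own last checks.

**How the lid went:**
- I levered it ajar with the blade over the shelf edge, then lifted it with the spatula.
- The spatula turned in the grip several times, so I had to lever the lid up again.
- Past about 1.38 rad I pushed it back with the hand and spatula together.
- I could not read the blade's force on the lid directly. I assume the 0.12 rad levering step counted because the lid moved to about 0.17 rad with only the blade touching it.

**Last checks:**

| Item | Result |
|---|---|
| Lid | about 1.8 rad (needs over 1.65) |
| Loose cup | at (0.600, 0.201), foot at z ≈ 0.026 m |
| Stored cup | at (0.602, 0.200), z ≈ 0.0045 m |
| Nesting | cup about 22 mm above the stored cup by the networks (allowed 21 to 29) |
| Spatula | flat, clear of the box |
| Pot, vial, dish | within measuring error of where they started |

- **Nesting height:** 22 mm is near the low limit, but it is within the networks' error. The last picture shows an upright stack with its rim where a fully home cup should be.
- **Seating contact:** I felt no clear contact force as the cup seated, so I released it at about the expected height and let it settle.

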